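# Push the spent guard cartridges out of their block

### The arm

A 7-joint arm with a two-finger parallel gripper is mounted at the origin on the work surface. World frame = base frame: x ahead of the robot, y to its left, z up, the work surface at z = 0. Lengths are in m, angles in rad, forces in N, time in s.
With the tool pointing down it reaches from about 0.4 to 0.85 m from the base axis. Payload 6.9 kg.
Tool frame: the origin (TCP) lies at the centre of the arm's flange, where the gripper is bolted on; the fingertips stand 173 mm ahead of it and the grasp point (between the pads) lies 155 mm ahead of it; y points along the fingers, x is the direction in which the jaws open and shut, and the axes are right-handed (so a half turn about y gives the same grasp; the last joint's range is limited). The gripper opens to 85 mm and grips with 20 to 120 N. Pads are 22 mm wide; open, the fingers measure 114 mm over their backs; the gripper's body (76 mm by 85 mm) begins 54 mm behind the grasp point. The pads swing forward as they close: fully open they stand 13 mm farther back than shut.
Start: joints at [1.288, 0.507, -0.238, 1.5, 0.126, 1.149, -0.155], TCP at [0.237, -0.578, 0.405] pointing down, gripper open.
Joint ranges: [-3.08, 3.08], [-0.24, 2.05], [-1.43, 1.35], [0, 2.5], [-1.52, 4.66], [0.17, 1.96], [-2.89, 2.89]. Speed limits (rad/s): [2.39, 2.39, 3.14, 3.14, 3.14, 3.14, 3.14].

### API

Orientations are given as a rotation vector (axis times angle).
In Python, from bench import r gives the robot as it stands.
- The arm moves only by the tool jog_arm, never from a script. Its argument "commands" is a list of rows, each a list of 3 entries, a list of its own where there are three numbers: the shift along the tool's x, y, z in units of 25 mm (1.0 is 25 mm), then the turn, a rotation vector about the tool's x, y, z in degrees, then the opening, from 0 (shut) to 1 (fully open). In form: [[[tx, ty, tz], [rx, ry, rz], grip], ...]. A call has 1 to 10 rows; each row shifts and turns the commanded pose from where the row before left it, along the tool's axes as they then stand; what a row does not reach is not made up. A row lasts 1/12 s, in which the tool goes at most 41.7 mm and 7.16 degrees, less where a joint would pass 70% of its speed; a pose out of reach is approached as far as the arm can. A call is refused whole if a number of a shift passes 1 or a number of a turn 7.16, either way. A call with a gripper value outside its range is refused whole. The fingers move at their own pace and stop on an object; the grip force is fixed at half the most. Time passes only in rows, so rows that do not move let the fingers close. It gives the time, the measured TCP pose, the force and the opening at its end, in the units of the state.
- r.get_obs(): the state, without advancing time (a new reading comes with each control period).
- r.camera(name): name is "scene" or "top" or "wrist"; returns a dict with "image" (480x640x3 uint8, red, green, blue), "vertical_fov" (degrees; the focal length in pixels is half the picture's height over the tangent of half this angle, whatever the lens; pixels are square), "cx", "cy" (the principal point, pixels), "rvec" (rotation vector, rad) and "tvec" (3), from world to camera coordinates, as OpenCV has them. Camera axes: x right, y down, z forward; pixel columns grow to the right and rows downward; lengths in m; the calibration is good to about 2 mm. A picture is of the moment at which its call begins. There is no depth.
- r.close_job(): hands the job in, once; it reports no verdict.
Trained networks look in a picture, given as the dict that the camera call returned (one of the last four; its "shot" number tells which), for a name from the list of things; names that differ only in an ending like _2 or _b are one class to them, and where a whole thing is asked for, a point or a joint stands for the part that bears it (a point fixed in the world has none). Each returns a list of dicts, best first, with "p" (0 to 1); they miss things now and then, are a little off and sometimes report something else, mostly with a low value. They report only what shows in the picture. A call takes as long as a camera call.
- r.regions_of(query, picture): "mask" (480x640 bool, what is visible of it) and "position" ([column, row] in pixels, amid what is visible of it).
The state is a dict: "time_s": time; "joints": joint angles; "joint_vel": joint speeds; "effort": joint torques, N m; "position": TCP position; "orientation": TCP orientation; "wrist_force": force on the tool from outside, world axes, zero at the start; "moment": the same for the moment, N m; "grip_width": finger opening in m.
Only numpy, scipy, OpenCV 4.12 (cv2) and the standard library are available. Lean on these libraries where they do the work, as an engineer would, in place of code of your own. Each camera call takes 0.05 s, during which the arm holds its last target. There are 200 camera calls.

### The job

Clear the spent guard cartridges out of the black block: set the block flat in the slideway at the loading end of the push-out stand and slide it along until it drops fully home in the recess hidden beneath it, and put the catch tray under the stand, below the block. With the push rod drive every cartridge down out of its bore so that the tray catches it, then stand the rod back in its holder and draw the tray, cartridges in it, out until it is clear of the stand. Leave the empty block home in the recess and the other things on the bench where they are.

Things in the scene. Friction and masses are not known exactly. Their poses are not given: they have to be found in the camera images.
- stand: Fixed push-out stand: two grey cheeks carry an aluminium deck 385 long (stand y), 72 wide (x), 14 thick; top 74 above the bench, 60 free height under it, free between the cheeks from y = -173 to 131. Origin on the bench, under the slideway; x away from the robot, y towards the loading end, z up.
- deck_mid (a point): Point on the deck's top above the stand's origin. The slideway runs through it along stand y, 40 wide (48 at the top) between sloping dark rails 6 high. In it, towards -y, is the recess: the block's outline plus 2 all round, 8 deep, slotted through under the bores. Each time elsewhere: its middle is at stand y = -85 to -50, found only by sliding. A 6 high stop lies 25 beyond it.
- load (a point): Loading end of the slideway: point on the deck's top, stand x = 0, y = 95. A block set down centred here, its length along the slideway, lies flat on the deck, clear of the recess. It slides along with 1 to 8 N, and comes up hard against the recess wall once it has dropped.
- block: Loose black plastic cartridge block, 36 (x) by 120 (y) by 30 high, 0.2 to 0.3 kg, origin in the middle of its underside, z up. Five upright through-bores of 12 at x = 0, y = -42, -21, 0, 21, 42. Grip it across its 36 sides at the middle. It may lie either way round in the slideway. Home in the recess its underside is 66 above the bench and 22 of it stand above the deck.
- cart1: Spent guard cartridge, steel pin 10 in diameter, 32 long, origin at its centre, axis z. Starts upright in the block's bore at y = -42, top 4 above the block's top, foot 2 above its underside, held by a spring plunger in the bore wall: 4 to 8 N push it down. Pushing the rod's tip down to the block's underside clears it. Three to five cartridges are present; the other bores are empty.
- cart2: Spent guard cartridge, steel pin 10 in diameter, 32 long, origin at its centre, axis z. Starts upright in the block's bore at y = -21, top 4 above the block's top, foot 2 above its underside, held by a spring plunger in the bore wall: 4 to 8 N push it down. Pushing the rod's tip down to the block's underside clears it. Three to five cartridges are present; the other bores are empty.
- cart3: Spent guard cartridge, steel pin 10 in diameter, 32 long, origin at its centre, axis z. Starts upright in the block's bore at y = 0, top 4 above the block's top, foot 2 above its underside, held by a spring plunger in the bore wall: 4 to 8 N push it down. Pushing the rod's tip down to the block's underside clears it. Three to five cartridges are present; the other bores are empty.
- cart4: Spent guard cartridge, steel pin 10 in diameter, 32 long, origin at its centre, axis z. Starts upright in the block's bore at y = 21, top 4 above the block's top, foot 2 above its underside, held by a spring plunger in the bore wall: 4 to 8 N push it down. Pushing the rod's tip down to the block's underside clears it. Three to five cartridges are present; the other bores are empty.
- cart5: Spent guard cartridge, steel pin 10 in diameter, 32 long, origin at its centre, axis z. Starts upright in the block's bore at y = 42, top 4 above the block's top, foot 2 above its underside, held by a spring plunger in the bore wall: 4 to 8 N push it down. Pushing the rod's tip down to the block's underside clears it. Three to five cartridges are present; the other bores are empty.
- rod: Push rod (punch), loose, 0.12 kg, 108 long, standing tip down in its holder. Origin at the centre of its tip, z up along it. Steel shaft 7 in diameter, 50 long; collar 24 in diameter from 50 to 56; grip 15 in diameter from 56 to 100 (take it here, from above; the collar takes the push); head 22 in diameter up to 108.
- rodstand: The rod's holder, a fixed grey block 56 by 56 by 54 high with an upright hole of 14 through its middle. Origin in the middle of its underside. In place, the rod's collar rests on its top, so that the rod's tip is 4 above the bench.
- tray: Loose steel catch tray, 0.3 kg, 90 (x) by 140 (y) by 24 high, walls and floor 3 thick, origin in the middle of its underside, z up. An upright black grip 20 (x) by 12 (y), 72 high, stands outside it at x = -66: pinch it across its 12 from above and slide the tray on the bench. It goes under the deck between the cheeks from the robot's side, grip towards the robot.
- reagent: Bystander: amber bottle, 60 in diameter, 130 high, origin under its centre.
- sprayer: Bystander: white spray bottle with a red trigger head, 68 in diameter, 200 high, origin under its centre.
- plates: Bystander: stack of three clear microplates, 86 by 128 by 44 high, origin under its centre.
- vial: Bystander: small capped glass vial, 28 in diameter, 55 high, origin under its centre.

How it is judged:
By the outcome, as a careful person would: the job done as asked, in the order asked, and still so for the second after the job is handed in, with the robot touching nothing.
Of cart1, cart2, cart3, cart4, cart5 only 3 to 5 are there at a start; the rules pass over those that are not, and their reading is None.
At some moment in a run one of block, tray may be knocked a few centimetres aside while the robot is not near it.
Once in a run the grip may slacken for a moment while it holds something.
It also fails if it takes over 200 s, if anything falls off the work surface, if the arm or the gripper's body presses on something with over 40 N, if the wrist force passes 120 N, or if a joint passes its speed limit or range.

## Working session

There is one attempt and no reset: what is moved stays moved. The work goes in short steps, Python scripts to look and compute and a tool call to move; the robot and the scene stay as the last step left them, time stands still between calls to the robot, and variables do not carry over. Pictures are saved under pics/ and viewed, about 12 in all and at most 16, crops included, and the job is handed in when it is done.

Besides the shell and the picture viewer there is one more tool, called after ">>>" by a JSON object that holds its "op" and its "data", one argument or row to a line. jog_arm: Moves the arm, as the interface text tells. Its arguments: {"type":"object","properties":{"commands":{"type":"array","items":{"type":"array"}}},"required":["commands"]}

```bash
ls; mkdir -p pics; cat > h.py <<'E'
import numpy as np, cv2
from scipy.spatial.transform import Rotation as R
from bench import r
def K(p):
    f=240/np.tan(np.radians(p["vertical_fov"])/2)
    return np.array([[f,0,p["cx"]],[0,f,p["cy"]],[0,0,1.]])
def proj(p,X):
    return cv2.projectPoints(np.array(X,float).reshape(-1,1,3),np.array(p["rvec"],float),np.array(p["tvec"],float),K(p),None)[0].reshape(-1,2)
def at_z(p,uv,z):
    M=R.from_rotvec(p["rvec"]).as_matrix(); c=-M.T@np.array(p["tvec"])
    uv=np.array(uv,float).reshape(-1,2)
    d=np.c_[uv,np.ones(len(uv))]@np.linalg.inv(K(p)).T@M
    return c+d*((z-c[2])/d[:,2])[:,None]
def save(p,n,crop=None,s=1):
    im=p["image"][:,:,::-1]
    if crop: im=im[crop[1]:crop[3],crop[0]:crop[2]]
    cv2.imwrite("pics/"+n,cv2.resize(im,None,fx=s,fy=s,interpolation=cv2.INTER_CUBIC))
def st():
    o=r.get_obs(); M=R.from_rotvec(o["orientation"]).as_matrix()
    g=np.array(o["position"])+.155*M[:,2]
    print("t",o["time_s"],"grasp",g.round(4),"x",M[:,0].round(3),"y",M[:,1].round(3),"z",M[:,2].round(3),"F",np.round(o["wrist_force"],1),"w",round(o["grip_width"],4))
    return o,M,g
E
python3 - <<'E'
from h import *
o,M,g=st(); print(o)
for n in("scene","top"):
    p=r.camera(n); save(p,n+"0.png")
    Mx=R.from_rotvec(p["rvec"]).as_matrix(); print(n,p["vertical_fov"],(-Mx.T@np.array(p["tvec"])).round(3),Mx.round(2).tolist(), {k for k in p})
    for q in "stand block rod rodstand tray cart1 cart3 deck_mid load vial".split():
        print(q,[(round(d["p"],2),np.round(d["position"],1).tolist(),int(d["mask"].sum())) for d in r.regions_of(q,p)][:5])
E
```

```text
pics
t 0.0 grasp [ 0.3802 -0.5194  0.4038] x [ 0.379 -0.925 -0.002] y [-0.001  0.002 -1.   ] z [ 0.925  0.379 -0.   ] F [0.7 0.  0.3] w 0.0855
{'time_s': 0.0, 'joints': array([ 1.28747151,  0.50834401, -0.2374965 ,  1.50113934,  0.12573003,
        1.14890175, -0.1548206 ]), 'joint_vel': array([-0.00170842,  0.0003988 ,  0.00128048,  0.00027614,  0.00033038,
       -0.0004534 , -0.00092351]), 'effort': array([ 1.34026981e-03, -6.20596361e+01, -2.18615480e+00, -2.49656224e+01,
        1.26977870e-02,  1.19398753e-02, -1.92770779e-05]), 'position': array([ 0.23678088, -0.57820223,  0.40382234]), 'orientation': array([-1.36745625,  0.91934202, -0.91681093]), 'wrist_force': array([0.73378136, 0.01882417, 0.33299727]), 'moment': array([0.00150534, 0.03275673, 0.02301746]), 'grip_width': 0.08551387575182158}
scene 49.16316436771288 [ 1.069 -0.411  0.897] [[0.7, 0.71, -0.02], [0.55, -0.55, -0.62], [-0.45, 0.43, -0.78]] {'cx', 'vertical_fov', 'shot', 'image', 'rvec', 'cy', 'tvec'}
stand [(0.71, [269.8, 341.3], 752), (0.19, [207.4, 286.6], 3378)]
block [(0.87, [356.4, 188.3], 619), (0.64, [26
[... 230 characters left out ...]
(0.4, [131.2, 344.2], 1172)]
deck_mid [(0.91, [265.2, 347.0], 811)]
load [(0.93, [267.8, 339.1], 812)]
vial [(0.72, [189.7, 414.5], 420), (0.48, [205.3, 288.0], 3378)]
top 56.88161901617411 [0.436 0.015 1.013] [[0.0, -1.0, 0.0], [-0.99, -0.0, -0.17], [0.17, -0.0, -0.99]] {'cx', 'vertical_fov', 'shot', 'image', 'rvec', 'cy', 'tvec'}
stand [(0.68, [393.0, 239.3], 192)]
block [(0.62, [212.5, 289.6], 954)]
rod [(0.46, [493.4, 293.0], 182), (0.22, [142.4, 247.6], 974)]
rodstand [(0.64, [478.4, 294.3], 811)]
tray [(0.74, [402.0, 298.4], 2784), (0.27, [142.5, 247.9], 1021)]
cart1 []
cart3 []
deck_mid [(0.62, [259.4, 239.6], 231)]
load [(0.69, [259.1, 236.9], 175)]
vial [(0.78, [479.2, 212.5], 221)]
```

```bash
sed -i 's/\.155\*M\[:,2\]/.155*M[:,1]/' h.py; python3 -c "
from h import *
st()"
```

```text
t 1.1 grasp [ 0.2369 -0.5784  0.2497] x [ 0.379 -0.925 -0.   ] y [-0. -0. -1.] z [ 0.925  0.379 -0.   ] F [ 0.2  0.5 -0.3] w 0.0853
```

View pics/scene0.png

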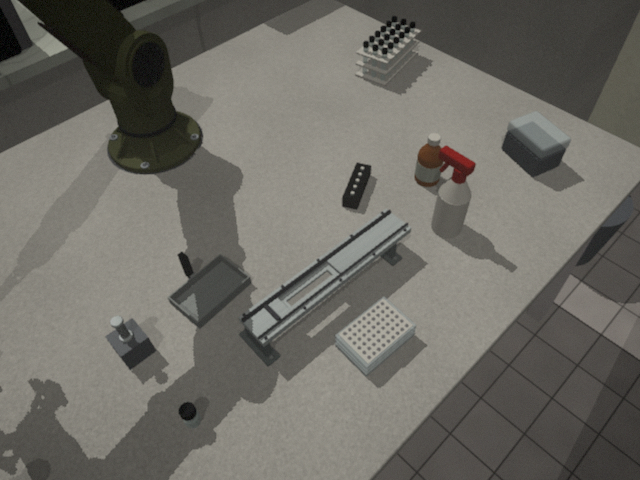

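View pics/top0.png

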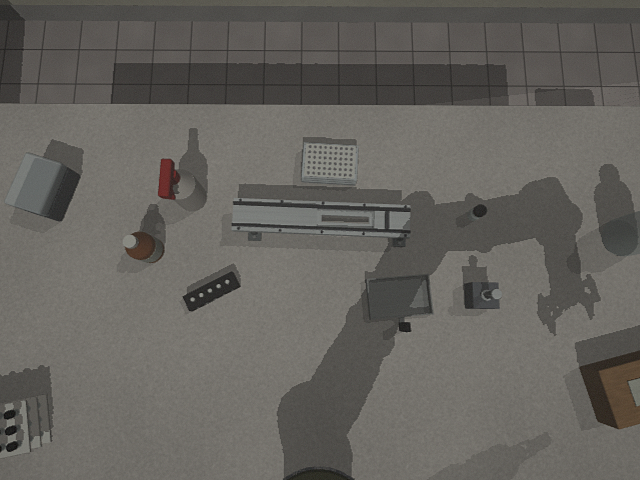

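```bash
python3 - <<'E'
from h import *
p=r.camera("top"); save(p,"top1.png",(170,180,520,345),2.28)
s=r.camera("scene"); save(s,"sc1.png",(330,150,430,230),8)
for q,z in (("block",.015),("tray",.0),("rodstand",.027),("stand",.074)):
    for d in r.regions_of(q,p)[:1]:
        rc=cv2.minAreaRect(np.argwhere(d["mask"])[:,::-1].astype(np.float32)); print(q,rc, at_z(p,cv2.boxPoints(rc),z)[:,:2].round(3).tolist())
    print(proj(p,[[.5,0,0]]))
E
```

```text
block ((210.95030212402344, 290.8705749511719), (18.530057907104492, 57.366607666015625), 62.65012741088867) [[0.481, 0.306], [0.54, 0.195], [0.503, 0.174], [0.445, 0.286]]
[[318.3165746 288.1507219]]
tray ((399.8323669433594, 303.37939453125), (56.83462905883789, 64.89506530761719), 84.0938491821289) [[0.522, -0.106], [0.538, -0.254], [0.411, -0.262], [0.396, -0.117]]
[[318.3165746 288.1507219]]
rodstand ((482.0, 295.0), (26.0, 34.0), 90.0) [[0.513, -0.326], [0.513, -0.401], [0.456, -0.398], [0.456, -0.323]]
[[318.3165746 288.1507219]]
stand ((327.0230712890625, 238.93931579589844), (156.32009887695312, 8.36280345916748), 2.353296995162964) [[0.598, 0.151], [0.616, 0.15], [0.604, -0.186], [0.585, -0.185]]
[[318.3165746 288.1507219]]
```

View pics/top1.png

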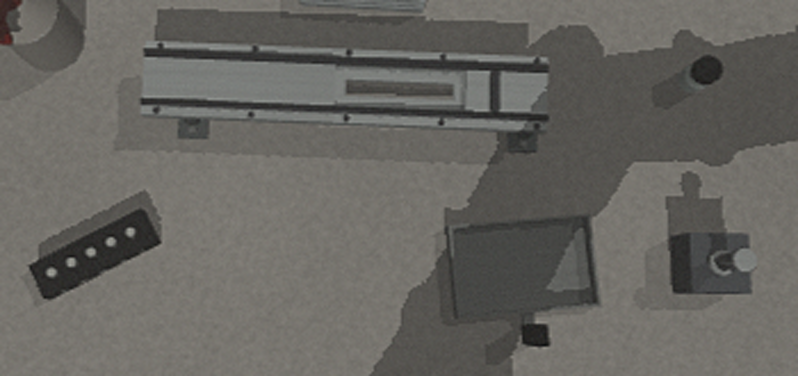

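View pics/sc1.png

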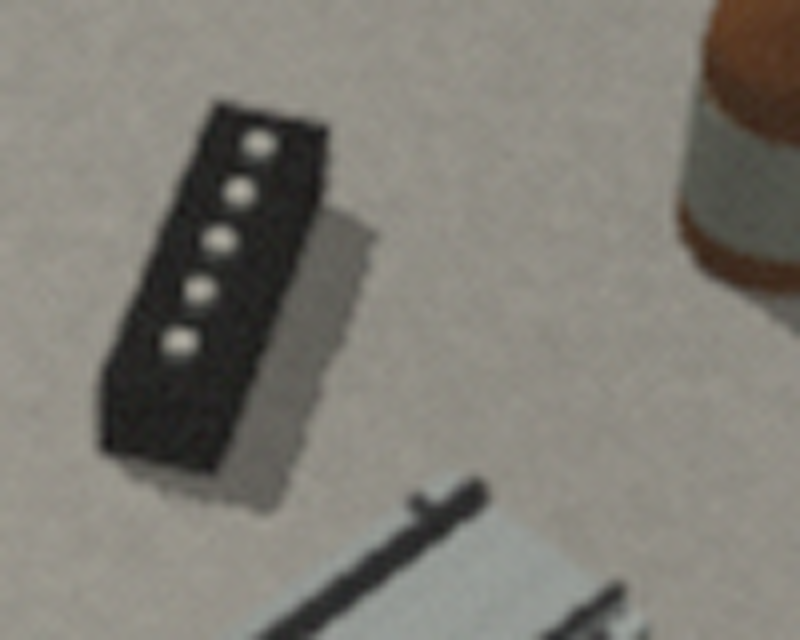

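```bash
python3 - <<'E'
from h import *
p=r.camera("top")
c=lambda a:np.array(a,float)/2.28+[170,180]
def show(n,a,z):
    P=at_z(p,c(a),z)[:,:2]; print(n,P.round(4).tolist(),"mean",P.mean(0).round(4)); return P
D=show("deck",[(143,43),(549,62),(547,130),(141,118)],.074)
ax=(D[0]+D[3]-D[1]-D[2])/2; print("len",np.linalg.norm(ax),"ang",np.degrees(np.arctan2(ax[1],ax[0])))
show("rail lines",[(143,53),(549,68),(141,101),(547,118)],.08)
B=show("bores",[(51,272),(71,262),(91,252),(111,242),(130,232)],.034); print(np.degrees(np.arctan2(*(B[0]-B[-1])[::-1])))
T=show("tray",[(447,224),(590,215),(598,303),(457,320)],.024); print(np.degrees(np.arctan2(*(T[0]+T[3]-T[1]-T[2])[::-1])))
show("grip",[(536,334)],.072)
show("rodhead",[(744,260)],.112)
show("rodst",[(690,233),(750,233),(750,293),(690,293)],.054)
show("recess",[(337,72),(465,74),(463,107),(337,103)],.074)
# rail-dark px lines: refined via scene camera for deck corners
s=r.camera("scene")
for q in("rod","tray","block"):
    for d in r.regions_of(q,s)[:1]: print(q,d["p"],d["position"])
print("head scene",at_z(s,[118,321],.112), "proj",proj(s,at_z(p,c([(744,260)]),.112)))
print("grip scene",proj(s,at_z(p,c([(536,334)]),.072)))
E
```

```text
deck [[0.6889, 0.1883], [0.6718, -0.2002], [0.6058, -0.1961], [0.6158, 0.1877]] mean [ 0.6456 -0.0051]
len 0.38635603240735356 ang 87.99557489950003
rail lines [[0.6775, 0.1868], [0.6645, -0.1986], [0.6309, 0.1871], [0.6162, -0.1951]] mean [ 0.6473 -0.0049]
bores [[0.4726, 0.2761], [0.4822, 0.2574], [0.4918, 0.2386], [0.5015, 0.2197], [0.5112, 0.2018]] mean [0.4918 0.2387]
117.43532624900905
tray [[0.5209, -0.1062], [0.5303, -0.2466], [0.4451, -0.2509], [0.4285, -0.1142]] mean [ 0.4812 -0.1795]
95.35644761485253
grip [[0.4165, -0.18]] mean [ 0.4165 -0.18  ]
rodhead [[0.4824, -0.3585]] mean [ 0.4824 -0.3585]
rodst [[0.5107, -0.3329], [0.5109, -0.3899], [0.4546, -0.3861], [0.4544, -0.3297]] mean [ 0.4826 -0.3597]
recess [[0.6612, 0.0024], [0.6597, -0.1196], [0.6276, -0.1171], [0.631, 0.0024]] mean [ 0.6449 -0.058 ]
rod 0.67 [120.6, 328.8]
tray 0.6 [208.8, 288.0]
block 0.93 [355.2, 188.2]
head scene [[ 0.48859217 -0.35661512  0.112     ]] proj [[115.17349867 319.44928688]]
grip scene [[184.19403789 253.21736901]]
```

```bash
cat >> h.py <<'E'
def plan(tgt,yaw,grip,step=.03):
    """rows to bring the grasp point to tgt with tool x at world angle yaw (deg), tool y straight down"""
    o,M,g=st(); tgt=np.array(tgt,float)
    ca,sa=np.cos(np.radians(yaw)),np.sin(np.radians(yaw))
    G=np.array([[ca,0,-sa],[sa,0,ca],[0,-1,0.]]); G[:,2]=np.cross(G[:,0],G[:,1])
    rv=R.from_matrix(M.T@G).as_rotvec(); d0=np.array(o["position"])
    end=tgt-.155*G[:,1]; D=end-d0
    n=int(max(1,np.ceil(np.linalg.norm(D)/step),np.ceil(np.degrees(abs(rv)).max()/7.0)))
    C=M.copy()
    for k in range(n):
        s=C.T@(D/n)/.025
        print([s.round(2).tolist(),np.degrees(rv/n).round(2).tolist(),grip])
        C=C@R.from_rotvec(rv/n).as_matrix()
E
python3 -c "
from h import *
plan([.492,.239,.15],27.4,1)"
```

```text
t 1.65 grasp [ 0.2369 -0.5784  0.2497] x [ 0.379 -0.925  0.   ] y [ 0. -0. -1.] z [0.925 0.379 0.   ] F [-0.3 -0.2  0.5] w 0.0854
[[-0.91, 0.14, 0.75], [0.0, -3.28, 0.0], 1]
[[-0.87, 0.14, 0.8], [0.0, -3.28, 0.0], 1]
[[-0.82, 0.14, 0.85], [0.0, -3.28, 0.0], 1]
[[-0.77, 0.14, 0.9], [0.0, -3.28, 0.0], 1]
[[-0.72, 0.14, 0.94], [0.0, -3.28, 0.0], 1]
[[-0.66, 0.14, 0.98], [0.0, -3.28, 0.0], 1]
[[-0.6, 0.14, 1.02], [0.0, -3.28, 0.0], 1]
[[-0.54, 0.14, 1.05], [0.0, -3.28, 0.0], 1]
[[-0.48, 0.14, 1.08], [0.0, -3.28, 0.0], 1]
[[-0.42, 0.14, 1.1], [0.0, -3.28, 0.0], 1]
[[-0.36, 0.14, 1.13], [0.0, -3.28, 0.0], 1]
[[-0.29, 0.14, 1.14], [0.0, -3.28, 0.0], 1]
[[-0.23, 0.14, 1.16], [0.0, -3.28, 0.0], 1]
[[-0.16, 0.14, 1.17], [0.0, -3.28, 0.0], 1]
[[-0.09, 0.14, 1.18], [0.0, -3.28, 0.0], 1]
[[-0.02, 0.14, 1.18], [0.0, -3.28, 0.0], 1]
[[0.04, 0.14, 1.18], [0.0, -3.28, 0.0], 1]
[[0.11, 0.14, 1.18], [0.0, -3.28, 0.0], 1]
[[0.18, 0.14, 1.17], [0.0, -3.28, 0.0], 1]
[[0.24, 0.14, 1.16], [0.0, -3.28, 0.0], 1]
[[0.31, 0.14, 1.14], [0.0, -3.28, 0.0], 1]
[[0.37, 0.14, 1.12], [0.0, -3.28, 0.0], 1]
[[0.44, 0.14, 1.1], [0.0, -3.28, 0.0], 1]
[[0.5, 0.14, 1.07], [0.0, -3.28, 0.0], 1]
[[0.56, 0.14, 1.04], [0.0, -3.28, 0.0], 1]
[[0.62, 0.14, 1.01], [0.0, -3.28, 0.0], 1]
[[0.68, 0.14, 0.97], [0.0, -3.28, 0.0], 1]
[[0.73, 0.14, 0.93], [0.0, -3.28, 0.0], 1]
[[0.78, 0.14, 0.89], [0.0, -3.28, 0.0], 1]
```

>>> {"op": "jog_arm", "data": {
  "commands": [
    [[-0.5,0,1],[0,-2.5,0],1],
    [[-0.5,0,1],[0,-2.5,0],1],
    [[-0.5,0,1],[0,-2.5,0],1],
    [[-0.5,0,1],[0,-2.5,0],1],
    [[-0.3,0,1],[0,-2.7,0],1],
    [[-0.3,0,1],[0,-2.7,0],1],
    [[0,0,1],[0,-2.7,0],1],
    [[0,0,1],[0,-2.7,0],1],
    [[0,0,1],[0,-2.7,0],1],
    [[0,0,1],[0,-2.7,0],1]
  ]
}}

```text
time_s: 2.48
position: [0.4134, -0.3822, 0.4048]
orientation: [-1.496, 0.565, -0.566]
wrist_force: [0.6, -0.4, -0.8]
grip_width: 0.0851
```

>>> {"op": "jog_arm", "data": {
  "commands": [
    [[0,0,1],[0,-2.7,0],1],
    [[0,0,1],[0,-2.7,0],1],
    [[0,0,1],[0,-2.7,0],1],
    [[0,0,1],[0,-2.7,0],1],
    [[0,0,1],[0,-2.7,0],1],
    [[0,0,1],[0,-2.7,0],1],
    [[0,0,1],[0,-2.7,0],1],
    [[0,0,1],[0,-2.7,0],1],
    [[0,0,1],[0,-2.7,0],1],
    [[0,0,1],[0,-2.7,0],1]
  ]
}}

```text
time_s: 3.32
position: [0.5345, -0.1661, 0.4048]
orientation: [-1.562, 0.197, -0.198]
wrist_force: [-0.1, 0.0, 0.7]
grip_width: 0.0854
```

>>> {"op": "jog_arm", "data": {
  "commands": [
    [[0,0,1],[0,-2.7,0],1],
    [[0,0,1],[0,-2.7,0],1],
    [[0,0,1],[0,-2.7,0],1],
    [[0,0,1],[0,-2.7,0],1],
    [[0,0,1],[0,-2.7,0],1],
    [[0,0,1],[0,-2.7,0],1],
    [[0,0,1],[0,-2.7,0],1],
    [[0,0,1],[0,-2.7,0],1],
    [[0,0,1],[0,-2.7,0],1],
    [[0,0,1],[0,-2.7,0],1]
  ]
}}

```text
time_s: 4.15
position: [0.5443, 0.0815, 0.4048]
orientation: [-1.564, -0.173, 0.172]
wrist_force: [0.0, -0.4, -0.2]
grip_width: 0.0857
```

```bash
python3 -c "
from h import *
plan([.492,.239,.15],27.4,1)"
```

```text
t 4.15 grasp [0.5443 0.0815 0.2498] x [0.976 0.218 0.   ] y [ 0.  0. -1.] z [-0.218  0.976  0.   ] F [ 0.  -0.4 -0.2] w 0.0857
[[-0.1, 0.57, 0.94], [0.0, -2.12, 0.0], 1]
[[-0.06, 0.57, 0.95], [0.0, -2.12, 0.0], 1]
[[-0.03, 0.57, 0.95], [0.0, -2.12, 0.0], 1]
[[0.01, 0.57, 0.95], [0.0, -2.12, 0.0], 1]
[[0.04, 0.57, 0.95], [0.0, -2.12, 0.0], 1]
[[0.08, 0.57, 0.94], [0.0, -2.12, 0.0], 1]
[[0.11, 0.57, 0.94], [0.0, -2.12, 0.0], 1]
```

Very accurate tracking. On to above the block, with a wrist check.

>>> {"op": "jog_arm", "data": {
  "commands": [
    [[-0.1,0.57,0.94],[0,-2.12,0],1],
    [[-0.06,0.57,0.95],[0,-2.12,0],1],
    [[-0.03,0.57,0.95],[0,-2.12,0],1],
    [[0.01,0.57,0.95],[0,-2.12,0],1],
    [[0.04,0.57,0.95],[0,-2.12,0],1],
    [[0.08,0.57,0.94],[0,-2.12,0],1],
    [[0.11,0.57,0.94],[0,-2.12,0],1],
    [[0,0,0],[0,0,0],1]
  ]
}}

```text
time_s: 4.82
position: [0.4894, 0.2421, 0.3032]
orientation: [-1.534, -0.378, 0.382]
wrist_force: [-1.1, 0.9, 0.0]
grip_width: 0.0852
```

```bash
python3 - <<'E'
from h import *
p=r.camera("wrist"); save(p,"w1.png")
st()
M=R.from_rotvec(p["rvec"]).as_matrix(); print((-M.T@np.array(p["tvec"])).round(3),p["vertical_fov"])
for q in("block","cart1"):
    for d in r.regions_of(q,p)[:6]:
        rc=cv2.minAreaRect(np.argwhere(d["mask"])[:,::-1].astype(np.float32)); print(q,round(d["p"],2),d["position"],rc,at_z(p,d["position"],.034).round(4))
E
```

```text
t 4.8667 grasp [0.4902 0.2402 0.149 ] x [ 0.886  0.463 -0.002] y [-0.002  0.001 -1.   ] z [-0.463  0.886  0.002] F [-0.8 -0.9  0.3] w 0.0855
[0.454 0.309 0.272] 60.733244679153906
block 0.6 [324.0, 233.4] ((325.0, 236.5), (187.0, 62.0), 90.0) [[0.4875 0.2462 0.034 ]]
cart1 0.77 [327.0, 306.4] ((326.0, 306.5), (17.0, 14.0), 90.0) [[0.5121 0.2038 0.034 ]]
cart1 0.71 [325.9, 208.8] ((326.0, 212.5), (19.0, 16.0), 90.0) [[0.4814 0.2603 0.034 ]]
cart1 0.67 [328.9, 177.0] ((325.5, 178.0), (18.0, 15.0), 90.0) [[0.474  0.2778 0.034 ]]
cart1 0.65 [325.7, 278.3] ((326.0, 277.0), (18.0, 14.0), 90.0) [[0.5022 0.2207 0.034 ]]
cart1 0.61 [326.5, 245.3] ((326.0, 245.5), (17.0, 14.0), 90.0) [[0.4924 0.2402 0.034 ]]
cart1 0.6 [429.6, 414.5] ((425.1400451660156, 418.97998046875), (62.99999237060547, 61.39999008178711), 36.869895935058594) [[0.6153 0.1634 0.034 ]]
```

View pics/w1.png

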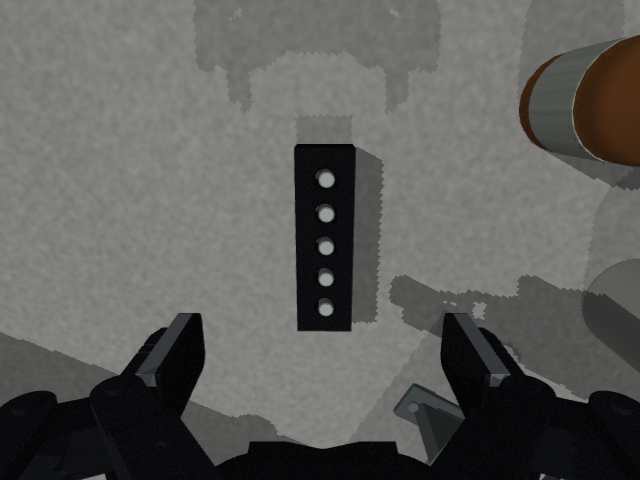

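```bash
python3 -c "
from h import *
plan([.4922,.2398,.026],27.4,1,.022)"
```

```text
t 4.9667 grasp [0.4921 0.2376 0.15  ] x [ 0.889  0.459 -0.   ] y [-0. -0. -1.] z [-0.459  0.889 -0.   ] F [-0.1 -0.6 -0.5] w 0.0854
[[0.01, 0.83, 0.01], [0.0, -0.01, -0.0], 1]
[[0.01, 0.83, 0.01], [0.0, -0.01, -0.0], 1]
[[0.01, 0.83, 0.01], [0.0, -0.01, -0.0], 1]
[[0.01, 0.83, 0.01], [0.0, -0.01, -0.0], 1]
[[0.01, 0.83, 0.01], [0.0, -0.01, -0.0], 1]
[[0.01, 0.83, 0.01], [0.0, -0.01, -0.0], 1]
```

>>> {"op": "jog_arm", "data": {
  "commands": [
    [[0.01,0.83,0.01],[0,0,0],1],
    [[0.01,0.83,0.01],[0,0,0],1],
    [[0.01,0.83,0.01],[0,0,0],1],
    [[0.01,0.83,0.01],[0,0,0],1],
    [[0.01,0.83,0.01],[0,0,0],1],
    [[0.01,0.83,0.01],[0,0,0],1],
    [[0,0,0],[0,0,0],0],
    [[0,0,0],[0,0,0],0],
    [[0,0,0],[0,0,0],0],
    [[0,0,0],[0,0,0],0]
  ]
}}

```text
time_s: 5.8
position: [0.4933, 0.2397, 0.182]
orientation: [-1.538, -0.375, 0.371]
wrist_force: [-5.4, -4.4, 4.0]
grip_width: 0.0389
```

>>> {"op": "jog_arm", "data": {
  "commands": [
    [[0,0,0],[0,0,0],0],
    [[0,0,0],[0,0,0],0],
    [[0,0,0],[0,0,0],0],
    [[0,0,0],[0,0,0],0]
  ]
}}

```text
time_s: 6.13
position: [0.4931, 0.2398, 0.1822]
orientation: [-1.538, -0.375, 0.371]
wrist_force: [-1.1, -1.0, 6.4]
grip_width: 0.0347
```

```bash
python3 -c "
from h import *
plan([.4922,.2398,.13],27.4,0,.022)"
```

```text
t 6.1333 grasp [0.4935 0.2399 0.0272] x [0.889 0.458 0.003] y [ 0.003  0.001 -1.   ] z [-0.458  0.889 -0.001] F [-1.1 -1.   6.4] w 0.0347
[[-0.0, -0.82, 0.0], [0.01, -0.02, 0.03], 0]
[[-0.01, -0.82, 0.0], [0.01, -0.02, 0.03], 0]
[[-0.01, -0.82, 0.0], [0.01, -0.02, 0.03], 0]
[[-0.01, -0.82, 0.0], [0.01, -0.02, 0.03], 0]
[[-0.01, -0.82, 0.0], [0.01, -0.02, 0.03], 0]
```

>>> {"op": "jog_arm", "data": {
  "commands": [
    [[0,-0.8,0],[0,0,0],0],
    [[0,-0.8,0],[0,0,0],0],
    [[0,-0.8,0],[0,0,0],0],
    [[0,-0.8,0],[0,0,0],0],
    [[0,-0.8,0],[0,0,0],0],
    [[0,0,0],[0,0,0],0],
    [[0,0,0],[0,0,0],0]
  ]
}}

```text
time_s: 6.72
position: [0.4928, 0.2397, 0.2815]
orientation: [-1.538, -0.375, 0.371]
wrist_force: [0.6, -0.6, -4.5]
grip_width: 0.0349
```

```bash
python3 - <<'E'
from h import *
p=r.camera("wrist"); save(p,"w2.png")
for q in("block","stand","load"):
    for d in r.regions_of(q,p)[:2]:
        rc=cv2.minAreaRect(np.argwhere(d["mask"])[:,::-1].astype(np.float32)); print(q,round(d["p"],2),d["position"],rc)
# load target: stand axis 88deg, centreline x=.6465 at y=-.005
y=.09; print("load",.6465+(y+.005)*np.tan(np.radians(2)),y)
plan([.6498,y,.13],-2,0,.022)
E
```

```text
block 0.77 [314.5, 284.8] ((322.0, 300.5), (289.0, 122.0), 90.0)
block 0.38 [326.0, 226.1] ((326.0, 226.5), (37.0, 32.0), 90.0)
stand 0.66 [455.2, 455.2] ((481.5, 453.0), (22.0, 65.0), 90.0)
load 0.52 [452.1, 450.0] ((454.9703063964844, 452.2029724121094), (21.293794631958008, 10.049875259399414), 84.2894058227539)
load 0.649817473101716 0.09
t 6.9167 grasp [0.492  0.2392 0.1243] x [ 0.889  0.459 -0.002] y [-0.002 -0.001 -1.   ] z [-0.459  0.889 -0.   ] F [-0.2  0.3 -2.3] w 0.0349
[[0.29, -0.02, -0.82], [0.0, 2.93, -0.01], 0]
[[0.33, -0.02, -0.8], [0.0, 2.93, -0.01], 0]
[[0.37, -0.02, -0.79], [0.0, 2.93, -0.01], 0]
[[0.41, -0.02, -0.77], [0.0, 2.93, -0.01], 0]
[[0.45, -0.02, -0.74], [0.0, 2.93, -0.01], 0]
[[0.48, -0.02, -0.72], [0.0, 2.93, -0.01], 0]
[[0.52, -0.02, -0.7], [0.0, 2.93, -0.01], 0]
[[0.55, -0.02, -0.67], [0.0, 2.93, -0.01], 0]
[[0.59, -0.02, -0.64], [0.0, 2.93, -0.01], 0]
[[0.62, -0.02, -0.61], [0.0, 2.93, -0.01], 0]
```

View pics/w2.png

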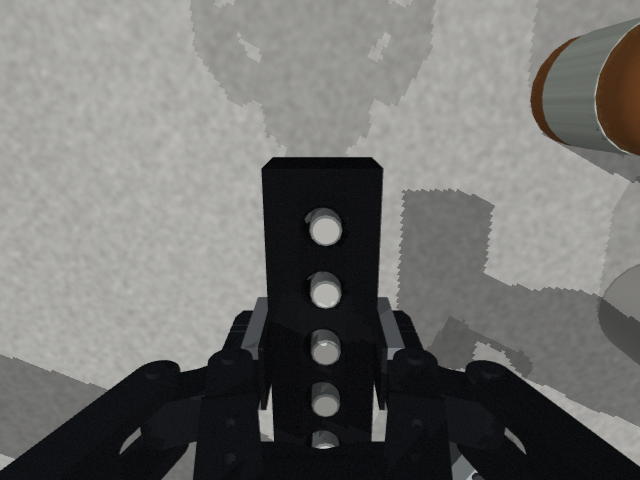

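>>> {"op": "jog_arm", "data": {
  "commands": [
    [[0.29,-0.02,-0.82],[0,2.93,0],0],
    [[0.33,-0.02,-0.8],[0,2.93,0],0],
    [[0.37,-0.02,-0.79],[0,2.93,0],0],
    [[0.41,-0.02,-0.77],[0,2.93,0],0],
    [[0.45,-0.02,-0.74],[0,2.93,0],0],
    [[0.48,-0.02,-0.72],[0,2.93,0],0],
    [[0.52,-0.02,-0.7],[0,2.93,0],0],
    [[0.55,-0.02,-0.67],[0,2.93,0],0],
    [[0.59,-0.02,-0.64],[0,2.93,0],0],
    [[0.62,-0.02,-0.61],[0,2.93,0],0]
  ]
}}

```text
time_s: 7.75
position: [0.6515, 0.088, 0.2842]
orientation: [-1.572, 0.032, -0.03]
wrist_force: [0.0, 0.8, -3.2]
grip_width: 0.0348
```

>>> {"op": "jog_arm", "data": {
  "commands": [
    [[0,0,0],[0,0,0],0],
    [[0,0,0],[0,0,0],0]
  ]
}}

```text
time_s: 7.92
position: [0.6514, 0.0875, 0.2839]
orientation: [-1.572, 0.032, -0.03]
wrist_force: [-0.5, 0.0, -4.0]
grip_width: 0.0347
```

```bash
python3 - <<'E'
from h import *
p=r.camera("wrist"); save(p,"w3.png"); s=r.camera("scene"); save(s,"s3.png",(300,180,440,285),5.7)
plan([.6498,.09,.106],-2,0,.022)
print(np.degrees(np.arctan2(*st()[1][[1,0],0])))
E
```

```text
t 8.0167 grasp [0.6498 0.0902 0.1295] x [ 0.999 -0.035 -0.002] y [-0.002  0.    -1.   ] z [0.035 0.999 0.   ] F [ 0.6  1.4 -3.4] w 0.0348
[[-0.01, 0.47, -0.0], [-0.0, -0.0, -0.05], 0]
[[-0.01, 0.47, -0.0], [-0.0, -0.0, -0.05], 0]
t 8.0167 grasp [0.6498 0.0902 0.1295] x [ 0.999 -0.035 -0.002] y [-0.002  0.    -1.   ] z [0.035 0.999 0.   ] F [ 0.6  1.4 -3.4] w 0.0348
-2.0046697869942136
```

View pics/w3.png

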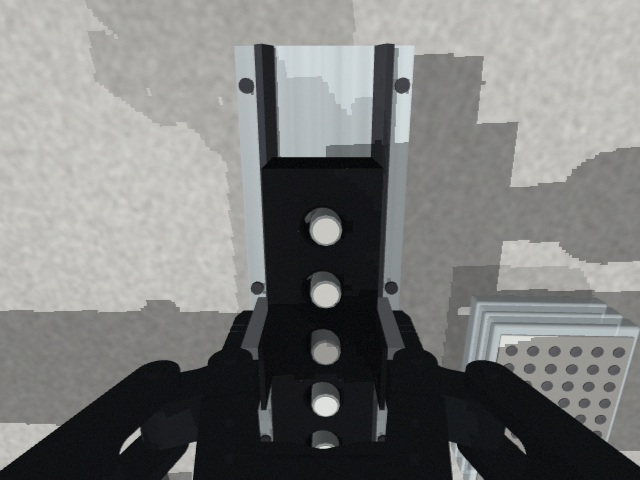

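>>> {"op": "jog_arm", "data": {
  "commands": [
    [[0.02,0.4,0],[0,0,0],0],
    [[0,0.4,0],[0,0,0],0],
    [[0,0.1,0],[0,0,0],0],
    [[0,0.1,0],[0,0,0],0],
    [[0,0,0],[0,0,0],0]
  ]
}}

```text
time_s: 8.43
position: [0.6505, 0.0906, 0.2594]
orientation: [-1.571, 0.028, -0.025]
wrist_force: [0.7, -0.2, -4.0]
grip_width: 0.0349
```

>>> {"op": "jog_arm", "data": {
  "commands": [
    [[0,0.06,0],[0,0,0],0],
    [[0,0.06,0],[0,0,0],0],
    [[0,0,0],[0,0,0],0]
  ]
}}

```text
time_s: 8.68
position: [0.6508, 0.0904, 0.2574]
orientation: [-1.571, 0.027, -0.027]
wrist_force: [0.3, -0.5, -3.6]
grip_width: 0.0351
```

```bash
python3 - <<'E'
from h import *
st(); s=r.camera("scene"); save(s,"s4.png",(300,170,440,275),5.7)
E
```

```text
t 8.6833 grasp [0.6508 0.0904 0.1024] x [ 0.999 -0.035  0.   ] y [ 0.  0. -1.] z [0.035 0.999 0.   ] F [ 0.3 -0.5 -3.6] w 0.0351
```

View pics/s4.png

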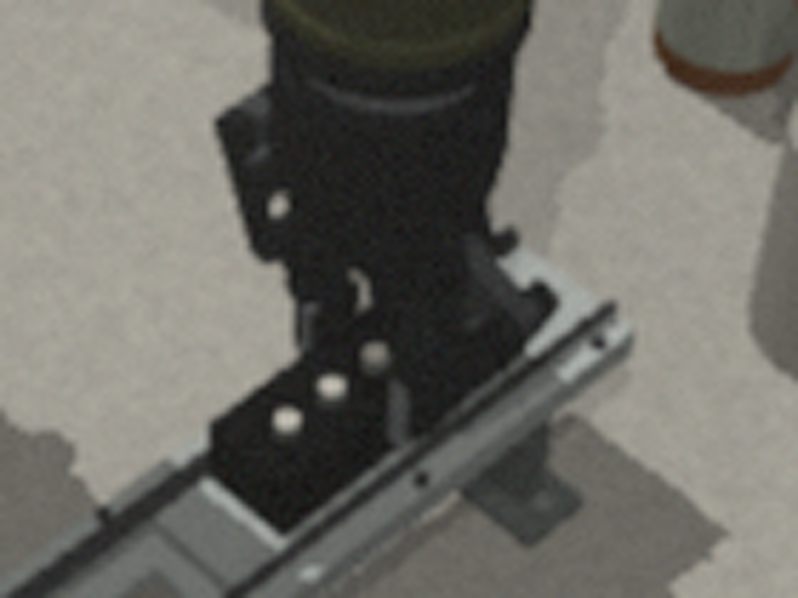

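>>> {"op": "jog_arm", "data": {
  "commands": [
    [[0,0.05,0],[0,0,0],0],
    [[0,0.05,0],[0,0,0],0],
    [[0,0,0],[0,0,0],0]
  ]
}}

```text
time_s: 8.98
position: [0.6509, 0.0905, 0.2562]
orientation: [-1.571, 0.026, -0.028]
wrist_force: [-2.3, -0.8, 4.8]
grip_width: 0.0348
```

>>> {"op": "jog_arm", "data": {
  "commands": [
    [[0,0.04,0],[0,0,0],0],
    [[0,0.04,0],[0,0,0],0],
    [[0,0,0],[0,0,0],0]
  ]
}}

```text
time_s: 9.23
position: [0.6507, 0.0906, 0.2562]
orientation: [-1.571, 0.026, -0.029]
wrist_force: [-7.1, -2.4, 18.1]
grip_width: 0.0349
```

>>> {"op": "jog_arm", "data": {
  "commands": [
    [[0,-0.12,0],[0,0,0],0.75],
    [[0,0,0],[0,0,0],0.75],
    [[0,0,0],[0,0,0],0.75],
    [[0,0,0],[0,0,0],0.75],
    [[0,-0.6,0],[0,0,0],0.75],
    [[0,-0.8,0],[0,0,0],0.75],
    [[0,-0.8,0],[0,0,0],0.75],
    [[0,-0.4,0],[0,0,0],0.5],
    [[0,0,0],[0,0,0],0]
  ]
}}

```text
time_s: 9.98
position: [0.6514, 0.0908, 0.3232]
orientation: [-1.57, 0.024, -0.03]
wrist_force: [0.6, 0.2, -0.4]
grip_width: 0.0408
```

```bash
python3 - <<'E'
from h import *
p=r.camera("wrist"); save(p,"w4.png")
for d in r.regions_of("cart1",p)[:7]: print(round(d["p"],2),np.round(d["position"],1),at_z(p,d["position"],.108).round(4))
plan([.6533,.18,.15],-2,0,.025)
E
```

```text
0.88 [321.1 227.9] [[0.6531 0.1138 0.108 ]]
0.87 [319.9 309. ] [[0.651  0.0718 0.108 ]]
0.83 [321.5 273. ] [[0.6525 0.0911 0.108 ]]
0.82 [322.9 187.7] [[0.6546 0.1327 0.108 ]]
0.67 [321.8 345.3] [[0.6512 0.0511 0.108 ]]
t 10.0833 grasp [0.6507 0.0902 0.1654] x [ 0.999 -0.035 -0.   ] y [-0. -0. -1.] z [ 0.035  0.999 -0.   ] F [-0.6 -0.1 -0.2] w 0.0257
[[-0.01, 0.15, 0.9], [0.0, 0.0, -0.0], 0]
[[-0.01, 0.15, 0.9], [0.0, 0.0, -0.0], 0]
[[-0.01, 0.15, 0.9], [0.0, 0.0, -0.0], 0]
[[-0.01, 0.15, 0.9], [0.0, 0.0, -0.0], 0]
```

>>> {"op": "jog_arm", "data": {
  "commands": [
    [[0,0,0.95],[0,0,0],0],
    [[0,0,0.95],[0,0,0],0],
    [[0,0,0.95],[0,0,0],0],
    [[0,0,0.95],[0,0,0],0],
    [[0,0.8,0],[0,0,0],0],
    [[0,0.8,0],[0,0,0],0],
    [[0,0.8,0],[0,0,0],0],
    [[0,0.1,0],[0,0,0],0],
    [[0,0,0],[0,0,0],0]
  ]
}}

```text
time_s: 10.83
position: [0.6534, 0.1849, 0.2558]
orientation: [-1.572, 0.031, -0.023]
wrist_force: [0.4, 0.4, 0.4]
grip_width: -0.0003
```

>>> {"op": "jog_arm", "data": {
  "commands": [
    [[0,0,-0.4],[0,0,0],0],
    [[0,0,-0.3],[0,0,0],0],
    [[0,0,-0.3],[0,0,0],0],
    [[0,0,-0.3],[0,0,0],0],
    [[0,0,-0.3],[0,0,0],0],
    [[0,0,-0.3],[0,0,0],0]
  ]
}}

```text
time_s: 11.33
position: [0.6527, 0.1376, 0.2595]
orientation: [-1.569, 0.026, -0.029]
wrist_force: [-0.5, 3.4, 2.6]
grip_width: -0.0002
```

```bash
python3 - <<'E'
from h import *
st()
s=r.camera("scene"); save(s,"s5.png",(300,170,440,275),5.7)
E
```

```text
t 11.3333 grasp [0.653  0.1379 0.1045] x [ 0.999 -0.035  0.002] y [ 0.002  0.002 -1.   ] z [0.035 0.999 0.002] F [-0.5  3.4  2.6] w -0.0002
```

View pics/s5.png

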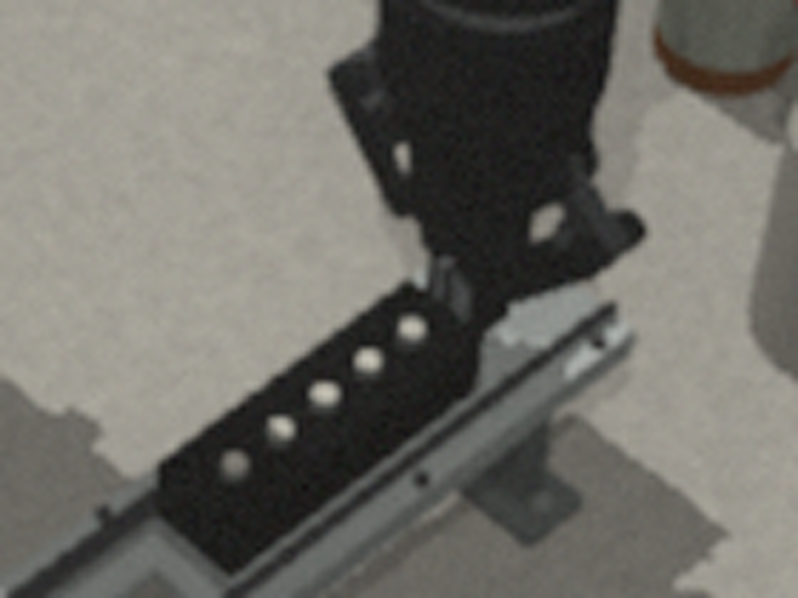

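>>> {"op": "jog_arm", "data": {
  "commands": [
    [[0,0,-0.3],[0,0,0],0],
    [[0,0,-0.3],[0,0,0],0],
    [[0,0,-0.3],[0,0,0],0],
    [[0,0,-0.3],[0,0,0],0],
    [[0,0,-0.3],[0,0,0],0],
    [[0,0,-0.3],[0,0,0],0],
    [[0,0,-0.3],[0,0,0],0],
    [[0,0,-0.3],[0,0,0],0],
    [[0,0,-0.3],[0,0,0],0]
  ]
}}

```text
time_s: 12.13
position: [0.6501, 0.0696, 0.2584]
orientation: [-1.571, 0.027, -0.027]
wrist_force: [-0.0, 3.6, 3.0]
grip_width: -0.0
```

>>> {"op": "jog_arm", "data": {
  "commands": [
    [[0,0,-0.2],[0,0,0],0],
    [[0,0,-0.2],[0,0,0],0],
    [[0,0,-0.2],[0,0,0],0],
    [[0,0,-0.2],[0,0,0],0],
    [[0,0,-0.2],[0,0,0],0]
  ]
}}

```text
time_s: 12.55
position: [0.649, 0.0445, 0.2579]
orientation: [-1.572, 0.028, -0.026]
wrist_force: [-0.2, 0.7, -0.5]
grip_width: 0.0002
```

>>> {"op": "jog_arm", "data": {
  "commands": [
    [[0,0,-0.15],[0,0,0],0],
    [[0,0,-0.15],[0,0,0],0],
    [[0,0,-0.15],[0,0,0],0],
    [[0,0,-0.15],[0,0,0],0]
  ]
}}

```text
time_s: 12.88
position: [0.6487, 0.0301, 0.2583]
orientation: [-1.571, 0.027, -0.027]
wrist_force: [1.2, 1.3, -0.7]
grip_width: -0.0001
```

>>> {"op": "jog_arm", "data": {
  "commands": [
    [[0,0,-0.15],[0,0,0],0],
    [[0,0,-0.15],[0,0,0],0],
    [[0,0,-0.1],[0,0,0],0],
    [[0,0,-0.1],[0,0,0],0]
  ]
}}

```text
time_s: 13.22
position: [0.6483, 0.0176, 0.2584]
orientation: [-1.571, 0.027, -0.027]
wrist_force: [0.2, 0.7, -0.9]
grip_width: 0.0
```

```bash
python3 - <<'E'
from h import *
st()
s=r.camera("scene"); save(s,"s6.png",(250,185,400,297),5.3)
E
```

```text
t 13.2167 grasp [0.6483 0.0176 0.1034] x [ 0.999 -0.035 -0.   ] y [-0. -0. -1.] z [ 0.035  0.999 -0.   ] F [ 0.2  0.7 -0.9] w 0.0
```

View pics/s6.png

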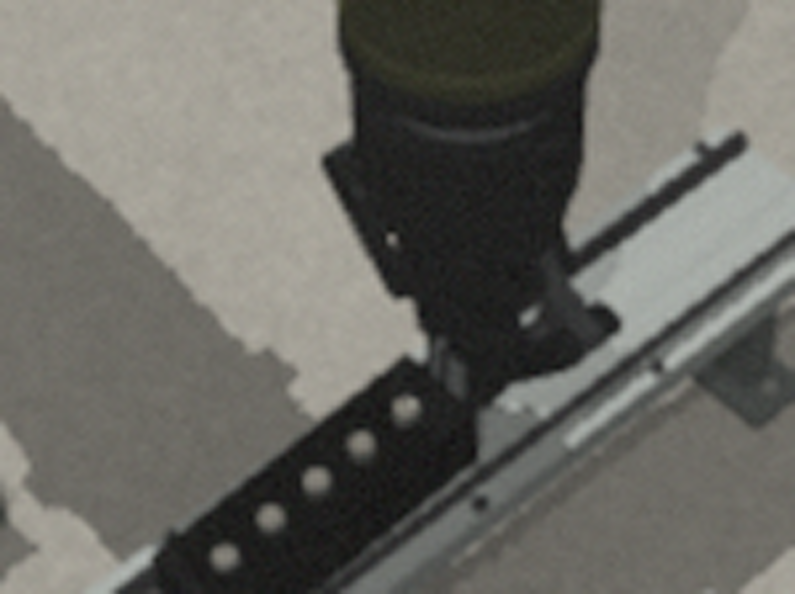

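>>> {"op": "jog_arm", "data": {
  "commands": [
    [[0,0,-0.08],[0,0,0],0],
    [[0,0,-0.08],[0,0,0],0],
    [[0,0,0],[0,0,0],0]
  ]
}}

```text
time_s: 13.52
position: [0.6482, 0.0135, 0.2585]
orientation: [-1.571, 0.027, -0.027]
wrist_force: [0.2, 0.0, 0.2]
grip_width: -0.0003
```

>>> {"op": "jog_arm", "data": {
  "commands": [
    [[0,0,-0.08],[0,0,0],0],
    [[0,0,-0.08],[0,0,0],0],
    [[0,0,0],[0,0,0],0]
  ]
}}

```text
time_s: 13.77
position: [0.6481, 0.0119, 0.2588]
orientation: [-1.567, 0.025, -0.027]
wrist_force: [0.8, 5.9, -0.2]
grip_width: 0.0
```

>>> {"op": "jog_arm", "data": {
  "commands": [
    [[0,0,-0.08],[0,0,0],0],
    [[0,0,-0.08],[0,0,0],0],
    [[0,0,0],[0,0,0],0]
  ]
}}

```text
time_s: 14.02
position: [0.6481, 0.011, 0.2594]
orientation: [-1.563, 0.022, -0.025]
wrist_force: [0.2, 13.2, 1.2]
grip_width: -0.0002
```

>>> {"op": "jog_arm", "data": {
  "commands": [
    [[0,0,0.4],[0,0,0],0],
    [[0,-0.6,0.2],[0,0,0],0],
    [[0,-0.8,0],[0,0,0],0],
    [[0,-0.8,0],[0,0,0],0],
    [[0,-0.8,0],[0,0,0],0],
    [[0,0,-0.5],[0,0,0],0],
    [[0,0,-0.9],[0,0,0],0],
    [[0,0,-0.9],[0,0,0],0],
    [[0,0,-0.8],[0,0,0],0],
    [[0,0,0],[0,0,0],0]
  ]
}}

```text
time_s: 14.85
position: [0.6454, -0.0632, 0.3326]
orientation: [-1.576, 0.034, -0.032]
wrist_force: [-0.5, -0.5, -0.4]
grip_width: -0.0001
```

```bash
python3 - <<'E'
from h import *
p=r.camera("wrist"); save(p,"w5.png"); st()
for d in r.regions_of("cart1",p)[:7]: print(round(d["p"],2),np.round(d["position"],1),at_z(p,d["position"],.100).round(4))
s=r.camera("scene"); save(s,"s7.png",(230,200,380,312),5.3)
for d in r.regions_of("cart1",s)[:7]: print(round(d["p"],2),np.round(d["position"],1),at_z(s,d["position"],.100).round(4))
E
```

```text
t 14.9 grasp [ 0.6453 -0.0611  0.1777] x [ 0.999 -0.04  -0.001] y [-0.001 -0.003 -1.   ] z [ 0.04   0.999 -0.003] F [-1.2  0.   0.1] w 0.0001
0.77 [322.9 248.9] [[ 0.6463 -0.058   0.1   ]]
0.66 [324.2 167.7] [[ 0.6486 -0.016   0.1   ]]
0.65 [322.8 285.4] [[ 0.6453 -0.0786  0.1   ]]
0.52 [324.6 207.5] [[ 0.648 -0.036  0.1  ]]
0.34 [307.1 283.1] [[ 0.6554 -0.0686  0.1   ]]
0.23 [267.3 345.7] [[ 0.6999 -0.2021  0.1   ]]
```

View pics/w5.png

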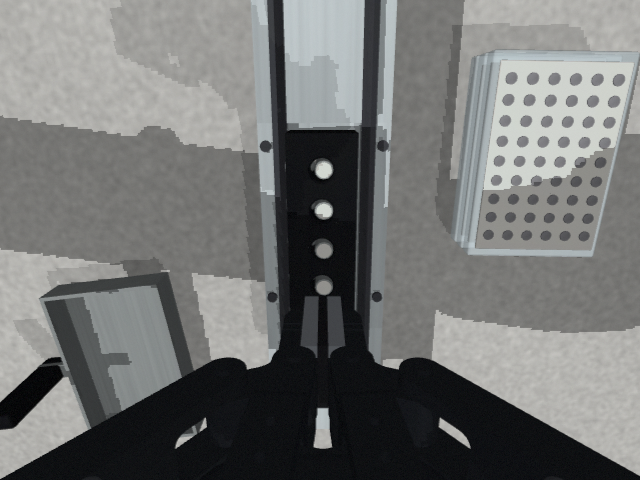

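```bash
python3 - <<'E'
from h import *
p=r.camera("top")
for q in("tray","block"):
  for d in r.regions_of(q,p)[:2]:
    rc=cv2.minAreaRect(np.argwhere(d["mask"])[:,::-1].astype(np.float32)); print(q,round(d["p"],2),rc,at_z(p,d["position"],.02).round(3))
save(p,"top8.png",(300,190,520,355),3.6)
plan([.42,-.17,.2],-85,.8,.03)
E
```

```text
tray 0.87 ((387.5990295410156, 304.75726318359375), (56.74665069580078, 39.594810485839844), 83.8844985961914) [[ 0.468 -0.149  0.02 ]]
block 0.83 ((345.02081298828125, 217.5008544921875), (52.78752517700195, 18.900266647338867), 2.38594388961792) [[ 0.664 -0.032  0.02 ]]
t 15.2 grasp [ 0.6457 -0.0553  0.1785] x [ 0.999 -0.033  0.   ] y [ 0.  0. -1.] z [0.033 0.999 0.   ] F [0.2 0.2 0.7] w -0.0002
[[-0.74, -0.07, -0.41], [-0.0, 6.93, -0.0], 0.8]
[[-0.69, -0.07, -0.49], [-0.0, 6.93, -0.0], 0.8]
[[-0.62, -0.07, -0.57], [-0.0, 6.93, -0.0], 0.8]
[[-0.55, -0.07, -0.64], [-0.0, 6.93, -0.0], 0.8]
[[-0.47, -0.07, -0.7], [-0.0, 6.93, -0.0], 0.8]
[[-0.38, -0.07, -0.75], [-0.0, 6.93, -0.0], 0.8]
[[-0.28, -0.07, -0.79], [-0.0, 6.93, -0.0], 0.8]
[[-0.19, -0.07, -0.82], [-0.0, 6.93, -0.0], 0.8]
[[-0.09, -0.07, -0.84], [-0.0, 6.93, -0.0], 0.8]
[[0.02, -0.07, -0.84], [-0.0, 6.93, -0.0], 0.8]
[[0.12, -0.07, -0.84], [-0.0, 6.93, -0.0], 0.8]
[[0.22, -0.07, -0.82], [-0.0, 6.93, -0.0], 0.8]
```

View pics/top8.png

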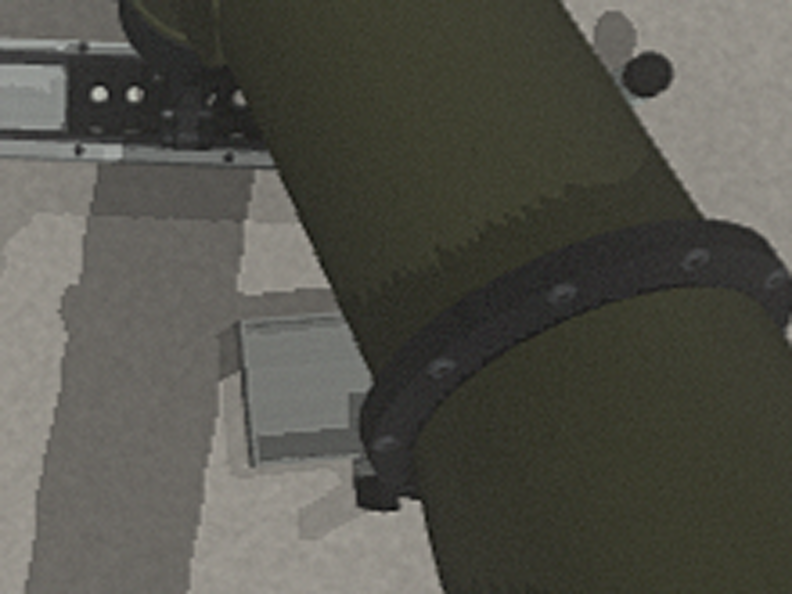

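>>> {"op": "jog_arm", "data": {
  "commands": [
    [[-0.74,-0.07,-0.41],[0,6.93,0],0.8],
    [[-0.69,-0.07,-0.49],[0,6.93,0],0.8],
    [[-0.62,-0.07,-0.57],[0,6.93,0],0.8],
    [[-0.55,-0.07,-0.64],[0,6.93,0],0.8],
    [[-0.47,-0.07,-0.7],[0,6.93,0],0.8],
    [[-0.38,-0.07,-0.75],[0,6.93,0],0.8],
    [[-0.28,-0.07,-0.79],[0,6.93,0],0.8],
    [[-0.19,-0.07,-0.82],[0,6.93,0],0.8],
    [[-0.09,-0.07,-0.84],[0,6.93,0],0.8],
    [[0.02,-0.07,-0.84],[0,6.93,0],0.8]
  ]
}}

```text
time_s: 16.03
position: [0.4566, -0.1506, 0.3512]
orientation: [-1.344, 0.968, -0.969]
wrist_force: [-0.6, 0.0, 0.5]
grip_width: 0.0685
```

>>> {"op": "jog_arm", "data": {
  "commands": [
    [[0.12,-0.07,-0.84],[0,6.93,0],0.8],
    [[0.22,-0.07,-0.82],[0,6.93,0],0.8],
    [[0,0,0],[0,0,0],0.8],
    [[0,0,0],[0,0,0],0.8]
  ]
}}

```text
time_s: 16.37
position: [0.4191, -0.17, 0.3549]
orientation: [-1.248, 1.145, -1.147]
wrist_force: [0.4, -1.0, 0.1]
grip_width: 0.0685
```

```bash
python3 - <<'E'
from h import *
st()
p=r.camera("wrist"); save(p,"w6.png")
for d in r.regions_of("tray",p)[:2]:
    m=d["mask"]; rc=cv2.minAreaRect(np.argwhere(m)[:,::-1].astype(np.float32)); print(round(d["p"],2),d["position"],rc,at_z(p,cv2.boxPoints(rc),.024).round(4).tolist())
E
```

```text
t 16.3667 grasp [ 0.4192 -0.1702  0.1999] x [ 0.085 -0.996  0.001] y [ 0.001 -0.001 -1.   ] z [0.996 0.085 0.001] F [ 0.4 -1.   0.1] w 0.0685
0.57 [340.4, 129.2] ((343.5, 160.0), (190.0, 205.0), 90.0) [[0.5201, -0.108, 0.024], [0.5319, -0.2461, 0.024], [0.3969, -0.2702, 0.024], [0.3834, -0.1114, 0.024]]
```

View pics/w6.png

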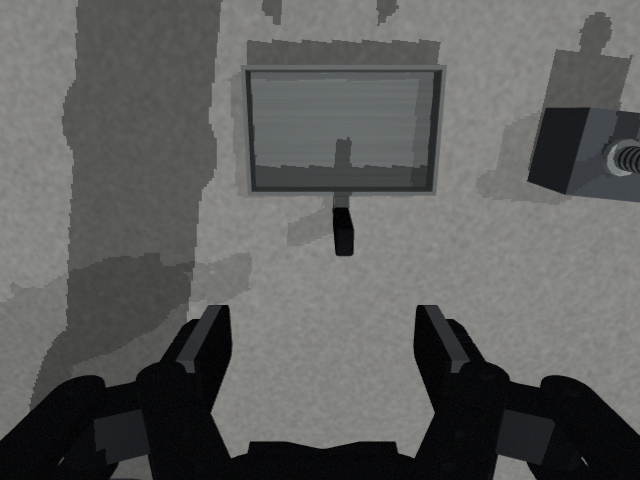

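```bash
python3 - <<'E'
from h import *
p=r.camera("wrist")
C=at_z(p,[(242,67),(445,67),(436,193),(250,193)],.024)[:,:2]; print(C.round(4).tolist())
c=C.mean(0); a=(C[0]+C[3]-C[1]-C[2]); yaw=np.degrees(np.arctan2(a[1],a[0])); print(c,yaw,np.linalg.norm(a)/2,np.linalg.norm(C[0]+C[1]-C[2]-C[3])/2)
for y in (yaw,):
    t=np.radians(y); ey=np.array([np.cos(t),np.sin(t)]); ex=np.array([np.sin(t),-np.cos(t)])
    g=c-.066*ex; print("grip",g)
    for z in(.072,0):
        print(z,proj(p,[[*(g+i*.01*ex+j*.006*ey),z] for i,j in((1,1),(1,-1),(-1,-1),(-1,1))]).round(0).tolist())
plan([*g,.052],y-180,.8,.025)
E
```

```text
[[0.5202, -0.1076], [0.5322, -0.2445], [0.4462, -0.2532], [0.4341, -0.116]]
[ 0.48318317 -0.1803558 ] 95.03281685846507 0.13757834131186353 0.08642985346822962
grip [ 0.41743762 -0.18614574]
0.072 [[336.0, 228.0], [355.0, 228.0], [354.0, 257.0], [336.0, 257.0]]
0 [[333.0, 203.0], [348.0, 203.0], [348.0, 227.0], [333.0, 227.0]]
t 16.5167 grasp [ 0.4206 -0.1694  0.1995] x [ 0.088 -0.996 -0.   ] y [ 0.001  0.    -1.   ] z [0.996 0.088 0.001] F [1.  0.7 0.2] w 0.0681
[[0.11, 0.98, -0.03], [-0.01, 0.0, -0.0], 0.8]
[[0.11, 0.98, -0.03], [-0.01, 0.0, -0.0], 0.8]
[[0.11, 0.98, -0.03], [-0.01, 0.0, -0.0], 0.8]
[[0.11, 0.98, -0.03], [-0.01, 0.0, -0.0], 0.8]
[[0.11, 0.98, -0.03], [-0.01, 0.0, -0.0], 0.8]
[[0.11, 0.98, -0.03], [-0.01, 0.0, -0.0], 0.8]
```

>>> {"op": "jog_arm", "data": {
  "commands": [
    [[0.11,0.96,-0.03],[0,0,0],0.6],
    [[0.11,0.96,-0.03],[0,0,0],0.6],
    [[0.11,0.96,-0.03],[0,0,0],0.6],
    [[0.11,0.96,-0.03],[0,0,0],0.6],
    [[0.11,0.96,-0.03],[0,0,0],0.6],
    [[0.11,0.96,-0.03],[0,0,0],0.6],
    [[0,0,0],[0,0,0],0],
    [[0,0,0],[0,0,0],0],
    [[0,0,0],[0,0,0],0],
    [[0,0,0],[0,0,0],0]
  ]
}}

```text
time_s: 17.35
position: [0.4172, -0.1867, 0.2116]
orientation: [-1.248, 1.144, -1.147]
wrist_force: [1.1, 0.3, -3.5]
grip_width: 0.0114
```

>>> {"op": "jog_arm", "data": {
  "commands": [
    [[0,0,0],[0,0,0],0],
    [[0,0,0],[0,0,0],0],
    [[0,0,0],[0,0,0],0],
    [[0,0,0],[0,0,0],0]
  ]
}}

```text
time_s: 17.68
position: [0.4168, -0.1869, 0.2114]
orientation: [-1.247, 1.145, -1.148]
wrist_force: [-1.1, 2.3, 7.5]
grip_width: 0.0111
```

```bash
python3 - <<'E'
from h import *
plan([.43,-.0557,.055],-92,0,.015)
E
```

```text
t 17.6833 grasp [ 0.417  -0.187   0.0564] x [ 0.085 -0.996  0.001] y [ 0.002 -0.001 -1.   ] z [0.996 0.085 0.002] F [-1.1  2.3  7.5] w 0.0111
[[-0.58, 0.01, 0.11], [-0.01, 0.76, 0.0], 0]
[[-0.58, 0.01, 0.1], [-0.01, 0.76, 0.0], 0]
[[-0.58, 0.01, 0.09], [-0.01, 0.76, 0.0], 0]
[[-0.58, 0.01, 0.08], [-0.01, 0.76, 0.0], 0]
[[-0.58, 0.01, 0.08], [-0.01, 0.76, 0.0], 0]
[[-0.58, 0.01, 0.07], [-0.01, 0.76, 0.0], 0]
[[-0.58, 0.01, 0.06], [-0.01, 0.76, 0.0], 0]
[[-0.58, 0.01, 0.05], [-0.01, 0.76, 0.0], 0]
[[-0.58, 0.01, 0.05], [-0.01, 0.76, 0.0], 0]
```

>>> {"op": "jog_arm", "data": {
  "commands": [
    [[-0.58,0,0.11],[0,0.76,0],0],
    [[-0.58,0,0.1],[0,0.76,0],0],
    [[-0.58,0,0.09],[0,0.76,0],0],
    [[-0.58,0,0.08],[0,0.76,0],0],
    [[-0.58,0,0.08],[0,0.76,0],0],
    [[-0.58,0,0.07],[0,0.76,0],0],
    [[-0.58,0,0.06],[0,0.76,0],0],
    [[-0.58,0,0.05],[0,0.76,0],0],
    [[-0.58,0,0.05],[0,0.76,0],0],
    [[0,0,0],[0,0,0],0]
  ]
}}

```text
time_s: 18.52
position: [0.4304, -0.0539, 0.2114]
orientation: [-1.191, 1.232, -1.234]
wrist_force: [0.5, 6.1, 6.1]
grip_width: 0.0108
```

```bash
python3 - <<'E'
from h import *
plan([.578,-.0557,.0555],-92,0,.0185)
p=r.camera("wrist")
for d in r.regions_of("tray",p)[:2]:
    m=d["mask"]; rc=cv2.minAreaRect(np.argwhere(m)[:,::-1].astype(np.float32)); print(round(d["p"],2),d["position"],rc)
t=np.radians(88);g=st()[2][:2];ey=np.array([np.cos(t),np.sin(t)]); ex=np.array([np.sin(t),-np.cos(t)]);c=g+.066*ex
print(proj(p,[[*(c+i*.045*ex+j*.07*ey),.024] for i,j in((1,1),(1,-1),(-1,-1),(-1,1))]).round(0).tolist())
save(p,"w7.png")
E
```

```text
t 18.5167 grasp [ 0.4307 -0.0538  0.0564] x [-0.033 -0.999 -0.001] y [ 0.003  0.001 -1.   ] z [ 0.999 -0.033  0.003] F [0.5 6.1 6.1] w 0.0108
[[-0.02, 0.01, 0.74], [-0.02, 0.01, -0.0], 0]
[[-0.02, 0.01, 0.74], [-0.02, 0.01, -0.0], 0]
[[-0.02, 0.01, 0.74], [-0.02, 0.01, -0.0], 0]
[[-0.02, 0.01, 0.74], [-0.02, 0.01, -0.0], 0]
[[-0.02, 0.01, 0.74], [-0.02, 0.01, -0.0], 0]
[[-0.02, 0.01, 0.74], [-0.02, 0.01, -0.0], 0]
[[-0.02, 0.0, 0.74], [-0.02, 0.01, -0.0], 0]
[[-0.02, 0.0, 0.74], [-0.02, 0.01, -0.0], 0]
0.85 [320.9, 134.0] ((322.8877258300781, 204.6545867919922), (388.9116516113281, 408.0394287109375), 89.43273162841797)
t 18.6167 grasp [ 0.4307 -0.0542  0.0564] x [-0.032 -0.999 -0.001] y [ 0.003  0.001 -1.   ] z [ 0.999 -0.032  0.003] F [-0.3  7.2  7.7] w 0.0113
[[114.0, 6.0], [526.0, 7.0], [493.0, 257.0], [147.0, 256.0]]
```

>>> {"op": "jog_arm", "data": {
  "commands": [
    [[-0.02,0,0.74],[0,0,0],0],
    [[-0.02,0,0.74],[0,0,0],0],
    [[-0.02,0,0.74],[0,0,0],0],
    [[-0.02,0,0.74],[0,0,0],0]
  ]
}}

```text
time_s: 18.95
position: [0.5024, -0.0566, 0.2111]
orientation: [-1.196, 1.238, -1.233]
wrist_force: [-9.6, -0.2, 13.6]
grip_width: 0.0111
```

>>> {"op": "jog_arm", "data": {
  "commands": [
    [[-0.02,0,0.74],[0,0,0],0],
    [[-0.02,0,0.74],[0,0,0],0],
    [[-0.02,0,0.74],[0,0,0],0],
    [[-0.02,0,0.74],[0,0,0],0],
    [[0,0,0],[0,0,0],0]
  ]
}}

```text
time_s: 19.37
position: [0.5803, -0.0571, 0.2112]
orientation: [-1.19, 1.232, -1.236]
wrist_force: [3.0, 0.7, 7.8]
grip_width: 0.0112
```

```bash
python3 - <<'E'
from h import *
st()
s=r.camera("scene"); save(s,"s8.png",(180,190,370,332),4.2)
t=np.radians(88);g=st()[2][:2];ey=np.array([np.cos(t),np.sin(t)]); ex=np.array([np.sin(t),-np.cos(t)]);c=g+.066*ex
print(c,(proj(s,[[*(c+i*.045*ex+j*.07*ey),.024] for i,j in((1,1),(1,-1),(-1,-1),(-1,1))])-[180,190])*4.2)
E
```

```text
t 19.3667 grasp [ 0.5808 -0.0571  0.0562] x [-0.035 -0.999 -0.   ] y [ 0.004  0.    -1.   ] z [ 0.999 -0.035  0.004] F [3.  0.7 7.8] w 0.0112
t 19.4167 grasp [ 0.5802 -0.0571  0.0562] x [-0.035 -0.999 -0.   ] y [ 0.004  0.    -1.   ] z [ 0.999 -0.035  0.004] F [4.6 0.  3. ] w 0.0111
[ 0.64613396 -0.0593683 ] [[717.07725088 431.92946297]
 [490.06513081 614.39659011]
 [363.35549503 486.41145631]
 [588.26749622 317.95824535]]
```

View pics/s8.png

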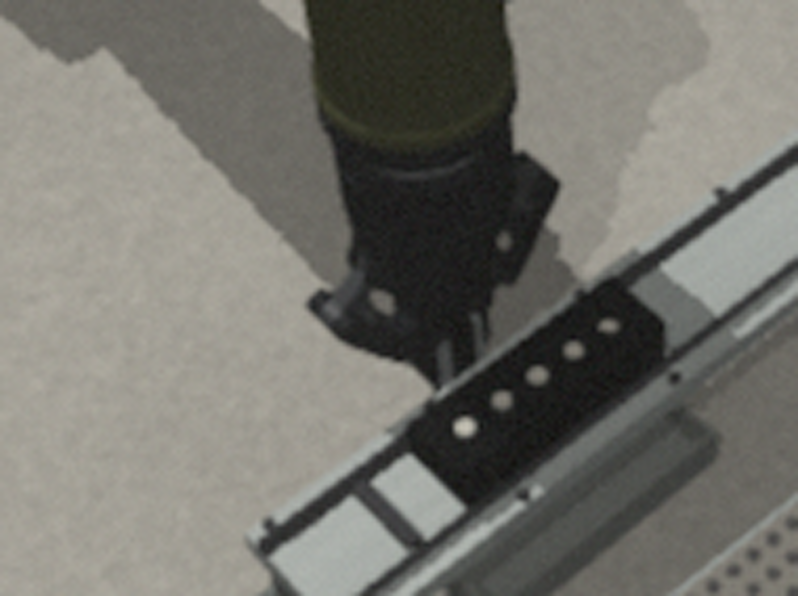

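>>> {"op": "jog_arm", "data": {
  "commands": [
    [[0,0,0],[0,0,0],0.4],
    [[0,0,0],[0,0,0],0.4],
    [[0,0,0],[0,0,0],0.4],
    [[0,-0.4,0],[0,0,0],0.5],
    [[0,-0.9,0],[0,0,0],0.5],
    [[0,-0.9,0],[0,0,0],0.5],
    [[0,-0.9,0],[0,0,0],0.5],
    [[0,-0.9,0],[0,0,0],0.5],
    [[0,-0.9,0],[0,0,0],0.6],
    [[0,-0.9,0],[0,0,0],0.6]
  ]
}}

```text
time_s: 20.25
position: [0.5769, -0.0571, 0.3574]
orientation: [-1.193, 1.235, -1.235]
wrist_force: [0.5, -0.1, -0.2]
grip_width: 0.0511
```

```bash
python3 - <<'E'
from h import *
plan([.45,-.359,.21],-92,.6,.034)
p=r.camera("top")
for q in("tray","rod","rodstand"):
  for d in r.regions_of(q,p)[:2]: print(q,round(d["p"],2),np.round(d["position"],1),int(d["mask"].sum()))
E
```

```text
t 20.25 grasp [ 0.5769 -0.057   0.2024] x [-0.035 -0.999 -0.   ] y [-0.  0. -1.] z [ 0.999 -0.035 -0.   ] F [ 0.5 -0.1 -0.2] w 0.0511
[[1.22, -0.03, -0.47], [0.0, 0.0, -0.0], 0.6]
[[1.22, -0.03, -0.47], [0.0, 0.0, -0.0], 0.6]
[[1.22, -0.03, -0.47], [0.0, 0.0, -0.0], 0.6]
[[1.22, -0.03, -0.47], [0.0, 0.0, -0.0], 0.6]
[[1.22, -0.03, -0.47], [0.0, 0.0, -0.0], 0.6]
[[1.22, -0.03, -0.47], [0.0, 0.0, -0.0], 0.6]
[[1.22, -0.03, -0.47], [0.0, 0.0, -0.0], 0.6]
[[1.22, -0.03, -0.47], [0.0, 0.0, -0.0], 0.6]
[[1.22, -0.03, -0.47], [0.0, 0.0, -0.0], 0.6]
[[1.22, -0.03, -0.47], [0.0, 0.0, -0.0], 0.6]
tray 0.59 [319.9 242.8] 72
rod 0.76 [493.6 293.8] 221
rodstand 0.87 [478.3 296.4] 807
```

>>> {"op": "jog_arm", "data": {
  "commands": [
    [[1,0,-0.47],[0,0,0],0.6],
    [[1,0,-0.47],[0,0,0],0.6],
    [[1,0,-0.47],[0,0,0],0.6],
    [[1,0,-0.47],[0,0,0],0.6],
    [[1,0,-0.47],[0,0,0],0.6],
    [[1,0,-0.47],[0,0,0],0.6],
    [[1,0,-0.47],[0,0,0],0.6],
    [[1,0,-0.47],[0,0,0],0.6],
    [[1,0,-0.47],[0,0,0],0.6],
    [[1,0,-0.47],[0,0,0],0.6]
  ]
}}

```text
time_s: 21.28
position: [0.4502, -0.3037, 0.3543]
orientation: [-1.193, 1.237, -1.233]
wrist_force: [0.6, -0.1, 0.1]
grip_width: 0.0516
```

>>> {"op": "jog_arm", "data": {
  "commands": [
    [[0.8,0,0],[0,0,0],0.6],
    [[0.8,0,0],[0,0,0],0.6],
    [[0.5,0,0],[0,0,0],0.6],
    [[0,0,0],[0,0,0],0.6],
    [[0,0,0],[0,0,0],0.6]
  ]
}}

```text
time_s: 21.7
position: [0.4495, -0.3551, 0.3545]
orientation: [-1.192, 1.237, -1.233]
wrist_force: [-0.5, 0.7, 0.0]
grip_width: 0.0508
```

```bash
python3 - <<'E'
from h import *
st()
p=r.camera("wrist"); save(p,"w9.png")
for q in("rod","rodstand"):
  for d in r.regions_of(q,p)[:2]:
    m=d["mask"]; ys,xs=np.where(m)
    rc=cv2.minAreaRect(np.argwhere(m)[:,::-1].astype(np.float32)); print(q,round(d["p"],2),d["position"],int(m.sum()),"cols",xs.min(),xs.max(),"rows",ys.min(),ys.max())
print("expected head",proj(p,[.4825,-.359,.112]),"collar",proj(p,[.4825,-.359,.058]))
# bright-circle look for head
g=cv2.cvtColor(p["image"],cv2.COLOR_RGB2GRAY)
h=proj(p,[.4825,-.359,.112])[0].astype(int); 
c=cv2.HoughCircles(cv2.medianBlur(g,3),cv2.HOUGH_GRADIENT,1,20,param1=80,param2=15,minRadius=10,maxRadius=40)
if c is not None:
  for u in c[0][:8]: print(u, at_z(p,u[:2],.112).round(4))
E
```

```text
t 21.7 grasp [ 0.4493 -0.3548  0.1995] x [-0.035 -0.999 -0.001] y [-0.001  0.002 -1.   ] z [ 0.999 -0.035 -0.001] F [-0.5  0.7  0. ] w 0.0508
rodstand 0.87 [326.3, 161.6] 5903 cols 282 370 rows 129 220
expected head [[325.56223025 197.60443047]] collar [[325.01125224 180.19740866]]
[327.5 192.5  21. ] [[ 0.4852 -0.3601  0.112 ]]
[224.5 332.5  19.3] [[ 0.4045 -0.2974  0.112 ]]
[302.5 153.5  23.5] [[ 0.5057 -0.3481  0.112 ]]
[421.5 329.5  16.3] [[ 0.4025 -0.4122  0.112 ]]
[189.5 372.5  16. ] [[ 0.378  -0.2733  0.112 ]]
```

```bash
python3 - <<'E'
from h import *
plan([.4847,-.36,.2],-92,.6,.025)
E
```

```text
t 21.85 grasp [ 0.4502 -0.3536  0.2002] x [-0.033 -0.999 -0.001] y [-0.     0.001 -1.   ] z [ 0.999 -0.033 -0.   ] F [ 0.1  0.7 -0.2] w 0.051
[[0.1, 0.0, 0.69], [0.01, 0.07, -0.03], 0.6]
[[0.1, 0.0, 0.69], [0.01, 0.07, -0.03], 0.6]
```

>>> {"op": "jog_arm", "data": {
  "commands": [
    [[0.1,0,0.69],[0,0,0],0.6],
    [[0.1,0,0.69],[0,0,0],0.6],
    [[0,0,0],[0,0,0],0.6],
    [[0,0.9,0],[0,0,0],0.6],
    [[0,0.9,0],[0,0,0],0.6],
    [[0,0.9,0],[0,0,0],0.6],
    [[0,0.9,0],[0,0,0],0.6],
    [[0,0.7,0],[0,0,0],0.6],
    [[0,0.24,0],[0,0,0],0.6],
    [[0,0,0],[0,0,0],0.6]
  ]
}}

```text
time_s: 22.68
position: [0.4837, -0.3603, 0.2406]
orientation: [-1.194, 1.237, -1.231]
wrist_force: [0.5, 0.4, 0.6]
grip_width: 0.0511
```

```bash
python3 - <<'E'
from h import *
st()
p=r.camera("wrist"); save(p,"w10.png")
print("expected head",proj(p,[.4847,-.36,.112]),proj(p,st()[2]))
E
```

```text
t 22.6833 grasp [ 0.4833 -0.36    0.0856] x [-0.033 -0.999 -0.002] y [-0.003  0.002 -1.   ] z [ 0.999 -0.033 -0.003] F [0.5 0.4 0.6] w 0.0511
t 22.7333 grasp [ 0.484  -0.3607  0.0869] x [-0.034 -0.999 -0.001] y [-0.001  0.001 -1.   ] z [ 0.999 -0.034 -0.001] F [ 0.  -0.2  0.5] w 0.0515
expected head [[317.09042851 393.0853055 ]] [[320.25020927 345.90816651]]
```

View pics/w10.png

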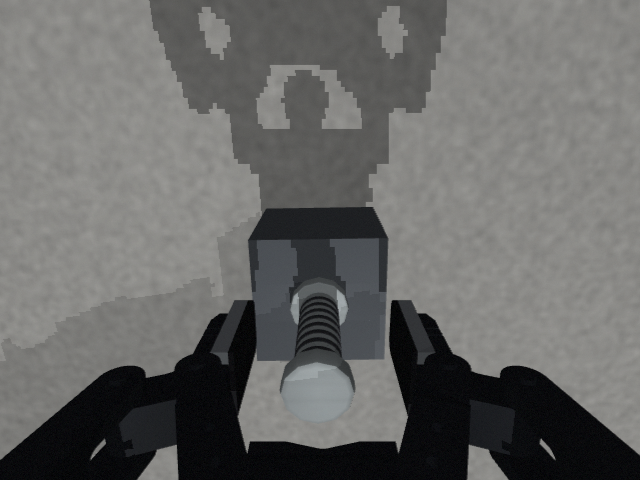

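>>> {"op": "jog_arm", "data": {
  "commands": [
    [[0,0.04,0],[0,0,0],0],
    [[0,0,0],[0,0,0],0],
    [[0,0,0],[0,0,0],0],
    [[0,0,0],[0,0,0],0],
    [[0,0,0],[0,0,0],0],
    [[0,0,0],[0,0,0],0]
  ]
}}

```text
time_s: 23.23
position: [0.484, -0.3615, 0.2411]
orientation: [-1.193, 1.234, -1.235]
wrist_force: [-0.2, -0.1, -0.8]
grip_width: 0.0164
```

>>> {"op": "jog_arm", "data": {
  "commands": [
    [[0,-0.4,0],[0,0,0],0],
    [[0,-0.8,0],[0,0,0],0],
    [[0,-0.9,0],[0,0,0],0],
    [[0,-0.9,0],[0,0,0],0],
    [[0,-0.9,0],[0,0,0],0],
    [[0,-0.5,0],[0,0,0],0],
    [[0,0,0],[0,0,0],0]
  ]
}}

```text
time_s: 23.82
position: [0.4846, -0.3619, 0.3549]
orientation: [-1.191, 1.23, -1.24]
wrist_force: [-0.7, -0.8, -1.3]
grip_width: 0.0165
```

```bash
python3 - <<'E'
from h import *
o,M,g=st()
p=r.camera("wrist"); save(p,"w11.png")
print("exp tip",proj(p,[g+[0,0,-.0805]]),"head",proj(p,[g+[0,0,.0275]]),"collar",proj(p,[g+[0,0,-.0275]]))
for d in r.regions_of("rod",p)[:2]:
    ys,xs=np.where(d["mask"]); print(d["p"],d["position"],xs.min(),xs.max(),ys.min(),ys.max(), xs[ys<ys.min()+6].mean())
E
```

```text
t 23.8167 grasp [ 0.4853 -0.3624  0.1999] x [-0.035 -0.999  0.003] y [ 0.005 -0.003 -1.   ] z [ 0.999 -0.035  0.005] F [-0.7 -0.8 -1.3] w 0.0165
exp tip [[319.1251727  262.73560759]] head [[317.75413714 399.03808029]] collar [[318.66302196 308.68065105]]
0.84 [323.5, 365.3] 289 356 257 426 316.57377049180326
0.67 [61.5, 31.9] 22 94 0 71 53.08222811671087
```

```bash
python3 - <<'E'
from h import *
plan([.6485,-.0165,.205],-92,0,.0275)
E
```

```text
t 23.9167 grasp [ 0.484  -0.3615  0.1963] x [-0.035 -0.999  0.001] y [ 0.001 -0.001 -1.   ] z [ 0.999 -0.035  0.001] F [-0.5 -0.1 -1.3] w 0.0167
[[-1.0, -0.02, 0.44], [-0.0, 0.0, 0.0], 0]
[[-1.0, -0.02, 0.44], [-0.0, 0.0, 0.0], 0]
[[-1.0, -0.02, 0.44], [-0.0, 0.0, 0.0], 0]
[[-1.0, -0.02, 0.44], [-0.0, 0.0, 0.0], 0]
[[-1.0, -0.02, 0.44], [-0.0, 0.0, 0.0], 0]
[[-1.0, -0.02, 0.44], [-0.0, 0.0, 0.0], 0]
[[-1.0, -0.02, 0.44], [-0.0, 0.0, 0.0], 0]
[[-1.0, -0.02, 0.44], [-0.0, 0.0, 0.0], 0]
[[-1.0, -0.02, 0.44], [-0.0, 0.0, 0.0], 0]
[[-1.0, -0.02, 0.44], [-0.0, 0.0, 0.0], 0]
[[-1.0, -0.02, 0.44], [-0.0, 0.0, 0.0], 0]
[[-1.0, -0.02, 0.44], [-0.0, 0.0, 0.0], 0]
[[-1.0, -0.02, 0.44], [-0.0, 0.0, 0.0], 0]
[[-1.0, -0.02, 0.44], [-0.0, 0.0, 0.0], 0]
```

>>> {"op": "jog_arm", "data": {
  "commands": [
    [[-0.8,-0.05,0.4],[0,0,0],0],
    [[-1,-0.05,0.44],[0,0,0],0],
    [[-1,-0.05,0.44],[0,0,0],0],
    [[-1,-0.05,0.44],[0,0,0],0],
    [[-1,-0.05,0.44],[0,0,0],0],
    [[-1,-0.05,0.44],[0,0,0],0],
    [[-1,0,0.44],[0,0,0],0],
    [[-1,0,0.44],[0,0,0],0],
    [[-1,0,0.44],[0,0,0],0],
    [[-1,0,0.44],[0,0,0],0]
  ]
}}

```text
time_s: 24.75
position: [0.6015, -0.1191, 0.3568]
orientation: [-1.194, 1.237, -1.233]
wrist_force: [0.8, -0.0, -2.4]
grip_width: 0.0163
```

>>> {"op": "jog_arm", "data": {
  "commands": [
    [[-1,0,0.44],[0,0,0],0],
    [[-1,0,0.44],[0,0,0],0],
    [[-1,0,0.44],[0,0,0],0],
    [[-1,0,0.44],[0,0,0],0],
    [[-0.2,0,0],[0,0,0],0],
    [[0,0,0],[0,0,0],0],
    [[0,0,0],[0,0,0],0]
  ]
}}

```text
time_s: 25.33
position: [0.6486, -0.0173, 0.357]
orientation: [-1.195, 1.236, -1.234]
wrist_force: [-0.1, -1.7, -1.0]
grip_width: 0.0163
```

```bash
cat > bores.py <<'E'
from h import *
def look():
    p=r.camera("wrist"); o,M,g=st()
    g2=cv2.cvtColor(p["image"],cv2.COLOR_RGB2GRAY)
    tip=g+.0805*M[:,1]
    print("w tip",tip.round(4),"px",proj(p,tip).round(1).tolist())
    for d in r.regions_of("rod",p)[:1]:
        ys,xs=np.where(d["mask"]); top=ys.min()
        print("rod mask p",round(d["p"],2),"top row",top,"cols there",[(int(xs[ys==k].min()),int(xs[ys==k].max())) for k in range(top,top+20,4)])
    for d in r.regions_of("cart1",p)[:8]:
        q=at_z(p,d["position"],.1)[0]; print("cart",round(d["p"],2),np.round(d["position"],1),int(d["mask"].sum()),q.round(4))
    return p
if __name__=="__main__":
    p=look(); save(p,"bl%d.png"%p["shot"])
E
python3 bores.py
```

```text
t 25.3833 grasp [ 0.6482 -0.0186  0.2024] x [-0.036 -0.999  0.001] y [-0.002 -0.001 -1.   ] z [ 0.999 -0.036 -0.002] F [ 0.8  0.2 -1.3] w 0.0166
w tip [ 0.6481 -0.0187  0.1219] px [[321.9, 262.1]]
rod mask p 0.64 top row 150 cols there [(97, 99), (90, 559), (90, 560), (91, 559), (92, 558)]
cart 0.78 [393.4 247.2] 217 [ 0.6475 -0.0604  0.1   ]
cart 0.63 [463.  245.7] 258 [ 0.647  -0.1008  0.1   ]
cart 0.58 [428.5 246.5] 228 [ 0.6472 -0.0808  0.1   ]
cart 0.53 [358.3 241. ] 153 [ 0.652 -0.04   0.1  ]
cart 0.49 [323.1 243. ] 175 [ 0.6514 -0.0196  0.1   ]
```

```bash
python3 - <<'E'
from h import *
p=r.camera("wrist"); g=cv2.cvtColor(p["image"],cv2.COLOR_RGB2GRAY); save(p,"bl2.png")
M=R.from_rotvec(p["rvec"]).as_matrix(); print("cam",(-M.T@np.array(p["tvec"])).round(4),M[2].round(3))
print(g[247,300:490:3].tolist()); print(g[225:275:2,393].tolist())
o,Mx,gr=st()
c=np.array([.0,.0])
for z in(.1,.096):
  print(z,proj(p,[[.6465+.00073*k,-.0595+.021*k,z] for k in(-2,-1,0,1,2)]).round(1).tolist())
# block corners expected at home
ey=np.array([.035,.9994]);ex=np.array([.9994,-.035]);b=np.array([.6465,-.0595])
print("blk top",proj(p,[[*(b+i*.018*ex+j*.06*ey),.096] for i,j in((1,1),(1,-1),(-1,-1),(-1,1))]).round(1).tolist())
for d in r.regions_of("block",p)[:2]:
  ys,xs=np.where(d["mask"]); print(d["p"],xs.min(),xs.max(),ys.min(),ys.max(),len(xs))
E
```

```text
cam [ 0.7266 -0.0232  0.3265] [-0.304  0.01  -0.953]
[15, 14, 13, 10, 107, 148, 148, 149, 129, 8, 12, 16, 7, 15, 9, 34, 149, 149, 149, 148, 101, 13, 11, 14, 17, 26, 12, 101, 221, 221, 221, 222, 165, 20, 27, 26, 29, 25, 68, 164, 221, 222, 222, 223, 139, 25, 25, 25, 27, 30, 58, 161, 221, 221, 220, 221, 42, 23, 24, 22, 22, 22, 25, 204]
[23, 23, 26, 19, 27, 24, 28, 61, 183, 222, 222, 222, 222, 213, 40, 14, 19, 28, 26, 28, 28, 28, 25, 28, 23]
t 25.5333 grasp [ 0.6486 -0.019   0.2032] x [-0.037 -0.999  0.001] y [-0.001 -0.001 -1.   ] z [ 0.999 -0.037 -0.001] F [ 0.1  0.2 -1.1] w 0.0164
0.1 [[460.4, 248.6], [424.6, 248.7], [388.7, 248.8], [352.8, 248.9], [316.9, 249.0]]
0.096 [[458.3, 246.4], [422.9, 246.5], [387.6, 246.6], [352.3, 246.7], [317.0, 246.8]]
blk top [[285.8, 217.6], [492.2, 217.0], [484.9, 274.4], [287.6, 274.9]]
0.64 287 493 206 277 12629
```

View pics/bl2.png

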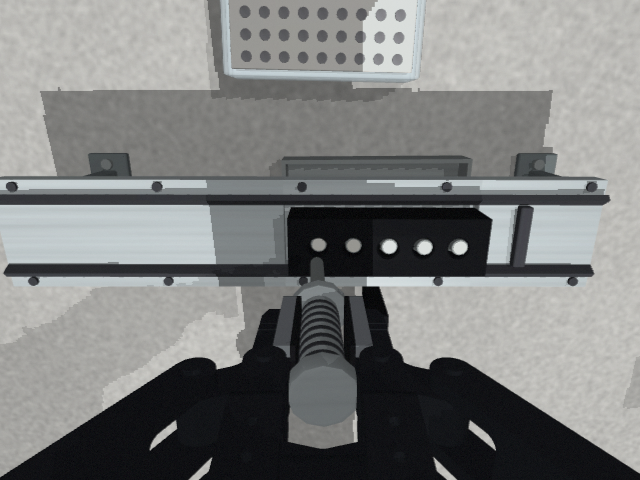

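```bash
python3 - <<'E'
from h import *
im=cv2.imread("pics/bl2.png",0)
for y in range(252,284,4): print(y,im[y,304:334].tolist())
print([im[y,317] for y in range(250,270)])
p=r.camera("wrist")
carts=[(319,245),(354,245.5),(389.5,246.5),(424.5,247),(459.5,247)]
print(at_z(p,carts,.1)[:,:2].round(4).tolist()); print(at_z(p,carts,.097)[:,:2].round(4).tolist())
for z in(.120,.122,.124): print(z,at_z(p,[(317,262)],z)[0].round(4))
st()
E
```

```text
252 [14, 15, 14, 12, 11, 12, 4, 10, 12, 5, 4, 10, 8, 5, 11, 12, 10, 6, 7, 12, 8, 7, 8, 16, 8, 15, 14, 12, 15, 16]
256 [16, 12, 13, 15, 13, 16, 11, 16, 8, 7, 11, 13, 19, 16, 14, 9, 9, 9, 12, 11, 13, 6, 13, 12, 14, 11, 17, 9, 13, 11]
260 [10, 16, 14, 14, 17, 11, 24, 55, 66, 67, 66, 65, 65, 65, 66, 63, 64, 63, 39, 13, 15, 13, 11, 15, 14, 15, 16, 14, 10, 14]
264 [13, 12, 12, 12, 17, 22, 45, 65, 67, 66, 67, 66, 64, 67, 64, 65, 64, 64, 62, 36, 13, 12, 16, 9, 13, 12, 13, 13, 14, 14]
268 [13, 15, 10, 13, 13, 21, 44, 65, 67, 65, 66, 66, 64, 64, 66, 66, 64, 65, 64, 58, 12, 9, 12, 11, 15, 12, 15, 10, 17, 15]
272 [11, 11, 8, 11, 11, 19, 43, 66, 66, 68, 69, 65, 66, 64, 64, 67, 65, 64, 64, 59, 25, 17, 13, 12, 14, 15, 12, 6, 16, 19]
276 [30, 31, 39, 46, 47, 48, 55, 65, 66, 65, 66, 66, 67, 64, 65, 63, 64, 65, 66, 62, 56, 47, 47, 47, 48, 45, 43, 44, 40, 41]
280 [44, 44, 44, 68, 133, 127, 92, 65, 66, 66, 67, 70, 76, 86, 89, 81, 77, 68, 68, 65, 80, 131, 131, 134, 133, 133, 134, 133, 133, 134]
[np.uint8(133), np.uint8(69), np.uint8(5), np.uint8(10), np.uint8(11), np.uint8(6), np.uint8(16), np.uint8(52), np.uint8(64), np.uint8(64), np.uint8(65), np.uint8(68), np.uint8(63), np.uint8(65), np.uint8(67), np.uint8(65), np.uint8(66), np.uint8(65), np.uint8(64), np.uint8(65)]
[[0.6506, -0.0183], [0.6495, -0.0387], [0.6481, -0.0595], [0.6471, -0.08], [0.6463, -0.1005]]
[[0.6496, -0.0182], [0.6485, -0.039], [0.6471, -0.06], [0.646, -0.0807], [0.6452, -0.1015]]
0.12 [ 0.6477 -0.0172  0.12  ]
0.122 [ 0.6484 -0.0173  0.122 ]
0.124 [ 0.6492 -0.0173  0.124 ]
t 25.6333 grasp [ 0.6488 -0.0184  0.2035] x [-0.036 -0.999  0.   ] y [-0. -0. -1.] z [ 0.999 -0.036 -0.   ] F [-0.6 -0.3 -2.2] w 0.0163
```

>>> {"op": "jog_arm", "data": {
  "commands": [
    [[0.03,0.4,0.03],[0,0,0],0],
    [[0,0.3,0],[0,0,0],0],
    [[0,0.1,0],[0,0,0],0],
    [[0,0,0],[0,0,0],0],
    [[0,0,0],[0,0,0],0]
  ]
}}

```text
time_s: 26.05
position: [0.6498, -0.0178, 0.338]
orientation: [-1.193, 1.235, -1.234]
wrist_force: [-0.1, -0.1, -1.7]
grip_width: 0.0159
```

```bash
python3 - <<'E'
from h import *
p=r.camera("wrist"); g=cv2.cvtColor(p["image"],cv2.COLOR_RGB2GRAY); save(p,"bl3.png"); o,M,gr=st()
u=proj(p,gr+.0805*M[:,1])[0]; print("exp tip",u)
# carts bright blobs (carts 1..4) fitted: threshold on row band
b=((g>110)&(np.indices(g.shape)[0]>200)&(np.indices(g.shape)[0]<300)).astype(np.uint8)
n,l,s,c=cv2.connectedComponentsWithStats(b)
for k in range(1,n):
    if 60<s[k,4]<900: print(s[k],c[k].round(1),at_z(p,c[k],.1)[0].round(4))
r0=int(u[1])
for y in range(r0-16,r0+16,3): print(y,g[y,int(u[0])-18:int(u[0])+19].tolist())
E
```

```text
t 26.1 grasp [ 0.6498 -0.0177  0.1834] x [-0.035 -0.999 -0.   ] y [-0.  0. -1.] z [ 0.999 -0.035 -0.   ] F [ 0.8 -0.2 -0.8] w 0.0165
exp tip [319.49165868 261.82670492]
[285 215 169  21 301] [364.7 216.5] [ 0.6731 -0.042   0.1   ]
[314 251  15  13 106] [322.  256.1] [ 0.6519 -0.0191  0.1   ]
[352 252  15  14 168] [358.7 258.7] [ 0.6498 -0.0388  0.1   ]
[389 252  17  16 216] [397.3 259.8] [ 0.6484 -0.0595  0.1   ]
[427 253  18  17 216] [435.5 261. ] [ 0.647  -0.0801  0.1   ]
[466 254  17  16 215] [473.8 261.2] [ 0.6462 -0.1007  0.1   ]
[298 285  45  15 394] [319.7 292.5] [ 0.6306 -0.0171  0.1   ]
[  0 290  13  10 105] [  4.8 294.5] [0.6354 0.1569 0.1   ]
[162 291  78   9 515] [193.4 294.8] [0.6316 0.0528 0.1   ]
[267 291  29   9 125] [281.6 294.3] [0.6302 0.004  0.1   ]
[343 292 103   8 731] [398.1 295.3] [ 0.6274 -0.0604  0.1   ]
245 [17, 17, 15, 14, 17, 12, 12, 16, 13, 16, 15, 14, 15, 17, 18, 11, 12, 16, 16, 12, 11, 17, 18, 16, 15, 18, 14, 14, 17, 16, 14, 10, 18, 16, 18, 17, 15]
248 [10, 9, 14, 13, 15, 12, 17, 13, 16, 18, 16, 16, 10, 16, 17, 13, 14, 15, 15, 15, 15, 11, 11, 15, 14, 2
[... 736 characters left out ...]
9, 69, 70, 67, 68, 68, 67, 68, 67, 76, 116, 148, 118, 69, 11, 13, 11, 8, 10, 13, 17, 15, 12, 17, 13]
266 [14, 9, 13, 13, 11, 12, 10, 5, 19, 46, 70, 69, 67, 69, 68, 65, 68, 68, 68, 68, 67, 64, 47, 7, 6, 5, 10, 4, 15, 15, 12, 15, 14, 10, 13, 15, 17]
269 [15, 13, 11, 9, 12, 11, 7, 16, 17, 44, 69, 69, 68, 69, 70, 68, 68, 67, 67, 67, 70, 68, 61, 12, 9, 9, 12, 12, 13, 16, 17, 15, 9, 15, 10, 15, 15]
272 [10, 8, 13, 11, 15, 12, 13, 13, 21, 46, 69, 69, 69, 70, 69, 66, 69, 68, 68, 69, 68, 68, 62, 25, 14, 10, 16, 18, 15, 12, 15, 17, 15, 14, 17, 16, 15]
275 [10, 10, 15, 17, 16, 14, 16, 17, 20, 44, 69, 69, 68, 68, 68, 68, 68, 68, 68, 69, 69, 68, 65, 36, 13, 15, 12, 11, 17, 15, 11, 17, 19, 15, 17, 15, 17]
```

>>> {"op": "jog_arm", "data": {
  "commands": [
    [[0.085,0,0.09],[0,0,0],0],
    [[0,0.1,0],[0,0,0],0],
    [[0,0,0],[0,0,0],0]
  ]
}}

```text
time_s: 26.35
position: [0.652, -0.0203, 0.3357]
orientation: [-1.193, 1.235, -1.235]
wrist_force: [0.5, -0.0, -1.7]
grip_width: 0.016
```

>>> {"op": "jog_arm", "data": {
  "commands": [
    [[0,0.1,0],[0,0,0],0],
    [[0,0.1,0],[0,0,0],0],
    [[0,0.1,0],[0,0,0],0],
    [[0,0,0],[0,0,0],0]
  ]
}}

```text
time_s: 26.68
position: [0.653, -0.02, 0.3313]
orientation: [-1.188, 1.23, -1.238]
wrist_force: [-1.4, 0.1, 13.7]
grip_width: 0.016
```

```bash
cat > asc.py <<'E'
from h import *
def asc(cam,ctr,hw,hh,step=1,ch=" .:-=+*#%@"):
    p=r.camera(cam); g=cv2.cvtColor(p["image"],cv2.COLOR_RGB2GRAY).astype(int); c,w=map(int,ctr)
    print("cols",c-hw,c+hw,"rows",w-hh,w+hh)
    for y in range(w-hh,w+hh,step): print(y,"".join(ch[min(9,g[y,x]//22)] for x in range(c-hw,c+hw)))
    return p
E
python3 - <<'E'
from asc import *
o,M,gr=st()
p=asc("wrist",(330,275),36,30)
print("exp tip",proj(p,gr+.0805*M[:,1])[0])
E
```

```text
t 26.6833 grasp [ 0.6539 -0.02    0.1763] x [-0.035 -0.999 -0.   ] y [ 0.006 -0.    -1.   ] z [ 0.999 -0.035  0.006] F [-1.4  0.1 13.7] w 0.016
cols 294 366 rows 245 305
245                                                                         
246                                                                         
247                                                                         
248                                                                         
249                                                                         
250                                                                         
251                                                                         
252                                                                         
253                                                                         
254                                                                         
255                                                                         
256                                                                         
257   
[... 3025 characters left out ...]
******+++++++++++++++==---.   .:------:----:.   
297 --:   .=***************++====+++++++++++++++++==--.   .:-------------   
298 --.   .-**********+=======----===++++++++++++++==-.   .:-------------   
299 --.   .-******+++========--------==+++++++++++++==.    :-------------.  
300 --.   .-******+========------------==++++++++++++=.    .-------------.  
301 --     -*****+=======-:::...:--------=+++++++++++=.    .-------------:  
302 --     -****+====-::............:-----=++++++++++=.    .--------------  
303 -:     -***+===-:.................:----=+++++++++=.    .:-------------. 
304 -:     :*+====:....::---------:.....::--=++++++++=.    .:-------------:.
exp tip [319.69892114 261.99728627]
```

>>> {"op": "jog_arm", "data": {
  "commands": [
    [[0,0,0],[0,0,0],0],
    [[0,0,0],[0,0,0],0]
  ]
}}

```text
time_s: 26.9
position: [0.6529, -0.02, 0.3314]
orientation: [-1.188, 1.23, -1.238]
wrist_force: [-1.2, -0.5, 13.7]
grip_width: 0.0164
```

```bash
python3 - <<'E'
from asc import *
o,M,gr=st(); print(o["moment"])
im=r.camera("wrist")["image"].astype(int)
for y in range(258,284,2): print(y,[tuple(im[y,x]) for x in range(306,332,3)])
E
```

```text
t 26.9 grasp [ 0.6538 -0.02    0.1764] x [-0.035 -0.999 -0.   ] y [ 0.006 -0.    -1.   ] z [ 0.999 -0.035  0.006] F [-1.2 -0.5 13.7] w 0.0164
[-0.04189785  0.27547621 -0.00365048]
258 [(np.int64(17), np.int64(18), np.int64(20)), (np.int64(14), np.int64(16), np.int64(15)), (np.int64(15), np.int64(14), np.int64(16)), (np.int64(16), np.int64(15), np.int64(19)), (np.int64(17), np.int64(16), np.int64(20)), (np.int64(16), np.int64(15), np.int64(20)), (np.int64(13), np.int64(15), np.int64(17)), (np.int64(14), np.int64(13), np.int64(18)), (np.int64(12), np.int64(15), np.int64(16))]
260 [(np.int64(15), np.int64(14), np.int64(17)), (np.int64(14), np.int64(15), np.int64(17)), (np.int64(14), np.int64(14), np.int64(17)), (np.int64(18), np.int64(19), np.int64(19)), (np.int64(19), np.int64(20), np.int64(18)), (np.int64(7), np.int64(10), np.int64(13)), (np.int64(14), np.int64(15), np.int64(18)), (np.int64(14), np.int64(13), np.int64(16)), (np.int64(17), np.int64(18), np.int64(20))]
262 [(np.int64(15), np.int64(15), np.int64(17)), (np.int64(13), np.int64(14), np.int64(16)), (np.int64(29), np.int64(29
[... 3582 characters left out ...]
4(69), np.int64(71), np.int64(71)), (np.int64(67), np.int64(70), np.int64(69)), (np.int64(66), np.int64(68), np.int64(68)), (np.int64(66), np.int64(69), np.int64(67)), (np.int64(46), np.int64(48), np.int64(50)), (np.int64(14), np.int64(15), np.int64(16)), (np.int64(12), np.int64(13), np.int64(16))]
282 [(np.int64(15), np.int64(19), np.int64(19)), (np.int64(20), np.int64(20), np.int64(22)), (np.int64(67), np.int64(69), np.int64(69)), (np.int64(68), np.int64(71), np.int64(72)), (np.int64(83), np.int64(87), np.int64(88)), (np.int64(67), np.int64(71), np.int64(70)), (np.int64(59), np.int64(61), np.int64(60)), (np.int64(13), np.int64(15), np.int64(18)), (np.int64(13), np.int64(15), np.int64(17))]
```

>>> {"op": "jog_arm", "data": {
  "commands": [
    [[0,-0.24,0],[0,0,0],0],
    [[0.01,0,-0.06],[0,0,0],0],
    [[0,0.1,0],[0,0,0],0],
    [[0,0.1,0],[0,0,0],0],
    [[0,0.1,0],[0,0,0],0],
    [[0,0,0],[0,0,0],0]
  ]
}}

```text
time_s: 27.45
position: [0.6502, -0.0202, 0.3257]
orientation: [-1.194, 1.236, -1.234]
wrist_force: [-0.7, -0.3, -1.2]
grip_width: 0.016
```

```bash
python3 - <<'E'
from asc import *
o,M,gr=st(); print(o["moment"])
p=asc("wrist",(330,268),36,18,1," .,:;-=~+*")
print("exp tip",proj(p,gr+.0805*M[:,1])[0])
E
```

```text
t 27.45 grasp [ 0.6499 -0.0202  0.1707] x [-0.035 -0.999  0.   ] y [-0.002  0.    -1.   ] z [ 0.999 -0.035 -0.002] F [-0.7 -0.3 -1.2] w 0.016
[-0.03431976  0.05198034 -0.01117017]
cols 294 366 rows 250 286
250                                                                         
251                                                                         
252                                                                         
253                                                                         
254                                                                         
255                                                                         
256                                                                         
257                                                                         
258                                                                         
259                  .,,,,,,..                                 ......       
260                .,;~=;;::::..                            .,:;;;;;::.     
261               .:=~=::::::,:;,              
[... 1213 characters left out ...]
::::::.                                         
278                 ,:::::::::::::.                                         
279                 ,:::::::::::::,                                         
280                 ,:::::::::::::,                                         
281                .,:::::::::::::,                                         
282                .,::::::;;;::::,.                                        
283                .,::;;;;;;;;;;;::,...                                    
284            . .,:;;;;;;;;;;;;;;;;;;;::..                                 
285          ..,:;;;;;;;;;;;;;;;;;;;;;;;;;:,                                
exp tip [319.57994513 262.07211909]
```

>>> {"op": "jog_arm", "data": {
  "commands": [
    [[0,0.12,0],[0,0,0],0],
    [[0,0.12,0],[0,0,0],0],
    [[0,0.12,0],[0,0,0],0],
    [[0,0.12,0],[0,0,0],0]
  ]
}}

```text
time_s: 27.83
position: [0.6504, -0.0201, 0.3144]
orientation: [-1.193, 1.235, -1.234]
wrist_force: [0.3, 0.7, -1.2]
grip_width: 0.0162
```

>>> {"op": "jog_arm", "data": {
  "commands": [
    [[0,0.12,0],[0,0,0],0],
    [[0,0.12,0],[0,0,0],0],
    [[0,0.12,0],[0,0,0],0],
    [[0,0.12,0],[0,0,0],0],
    [[0,0.12,0],[0,0,0],0],
    [[0,0,0],[0,0,0],0]
  ]
}}

```text
time_s: 28.33
position: [0.6503, -0.0202, 0.2991]
orientation: [-1.193, 1.236, -1.234]
wrist_force: [0.0, 1.0, -1.4]
grip_width: 0.0164
```

>>> {"op": "jog_arm", "data": {
  "commands": [
    [[0,-0.6,0],[0,0,0],0],
    [[0,-0.7,0],[0,0,0],0],
    [[0,-0.5,0],[0,0,0],0],
    [[0.42,0,0],[0,0,0],0],
    [[0.42,0,0],[0,0,0],0],
    [[0,0,0],[0,0,0],0],
    [[0,0,0],[0,0,0],0]
  ]
}}

```text
time_s: 28.92
position: [0.6493, -0.0431, 0.3437]
orientation: [-1.193, 1.238, -1.236]
wrist_force: [-0.5, 0.1, -0.7]
grip_width: 0.0164
```

```bash
python3 - <<'E'
from asc import *
o,M,gr=st()
p=asc("wrist",(320,264),60,20,1," .,:;-=~+*")
print("exp tip",proj(p,gr+.0805*M[:,1])[0])
E
```

```text
t 28.9167 grasp [ 0.649  -0.0432  0.1887] x [-0.037 -0.999  0.001] y [-0.002 -0.001 -1.   ] z [ 0.999 -0.037 -0.002] F [-0.5  0.1 -0.7] w 0.0164
cols 260 380 rows 244 284
244                                                                                           ..............................
245                                                                                           ..............................
246                                                                                           ..............................
247                                                                                           ..............................
248               ,,...                              .,,,,..                               ..,,,............................
249               .,:::,.                          ,:;;;-;;;:.                          .,:::;-=-;,.........................
250                 .,:::.                       .,;;-=======;:                       .,,:;;;-~+~~=;,.......................
251                   ....                      .,;;-=
[... 3406 characters left out ...]
      .................................
279                                                   ,::::::::::::,,                      .................................
280                                                   ,::::::::::::,,                      .................................
281                                                   .:::::::::::::,                      .................................
282                                                  .,:::;;;;;;;;;::....                  .................................
283                                                ..,:;;;;;;;;;;;;;;;;;:,...              .................................
exp tip [319.64012231 262.04329217]
```

```bash
python3 - <<'E'
from asc import *
o,M,gr=st(); p=r.camera("wrist")
z=gr[2]-.0805
print("tip",z,at_z(p,(317,265.5),z),"cart",at_z(p,(315.3,256),.1),at_z(p,(315.3,256),.096),"next",at_z(p,(356,257),.1))
E
```

```text
t 28.9667 grasp [ 0.6491 -0.042   0.1888] x [-0.036 -0.999  0.   ] y [-0.002  0.    -1.   ] z [ 0.999 -0.036 -0.002] F [ 0.8 -0.3 -1.5] w 0.0161
tip 0.1082994857773563 [[ 0.64702858 -0.04053124  0.10829949]] cart [[ 0.64940998 -0.03959059  0.1       ]] [[ 0.64794142 -0.03946678  0.096     ]] next [[ 0.64800634 -0.06201589  0.1       ]]
```

>>> {"op": "jog_arm", "data": {
  "commands": [
    [[-0.03,0,0.02],[0,0,0],0],
    [[0,0.2,0],[0,0,0],0],
    [[0,0.12,0],[0,0,0],0],
    [[0,0.12,0],[0,0,0],0],
    [[0,0.12,0],[0,0,0],0],
    [[0,0.12,0],[0,0,0],0]
  ]
}}

```text
time_s: 29.52
position: [0.6503, -0.0404, 0.3277]
orientation: [-1.193, 1.235, -1.235]
wrist_force: [-1.0, -0.9, 2.4]
grip_width: 0.016
```

>>> {"op": "jog_arm", "data": {
  "commands": [
    [[0,0.12,0],[0,0,0],0],
    [[0,0.12,0],[0,0,0],0],
    [[0,0,0],[0,0,0],0]
  ]
}}

```text
time_s: 29.77
position: [0.6501, -0.0405, 0.3212]
orientation: [-1.193, 1.235, -1.234]
wrist_force: [-1.6, -0.8, -1.7]
grip_width: 0.0164
```

>>> {"op": "jog_arm", "data": {
  "commands": [
    [[0,0.15,0],[0,0,0],0],
    [[0,0.15,0],[0,0,0],0],
    [[0,0.15,0],[0,0,0],0],
    [[0,0.15,0],[0,0,0],0],
    [[0,0.15,0],[0,0,0],0],
    [[0,0.13,0],[0,0,0],0],
    [[0,0,0],[0,0,0],0]
  ]
}}

```text
time_s: 30.35
position: [0.65, -0.0404, 0.299]
orientation: [-1.194, 1.236, -1.234]
wrist_force: [0.4, 0.8, -0.8]
grip_width: 0.017
```

>>> {"op": "jog_arm", "data": {
  "commands": [
    [[0,-0.6,0],[0,0,0],0],
    [[0,-0.7,0],[0,0,0],0],
    [[0,-0.5,0],[0,0,0],0],
    [[0.42,0,0],[0,0,0],0],
    [[0.42,0,0],[0,0,0],0],
    [[0,0,0],[0,0,0],0],
    [[0,0,0],[0,0,0],0]
  ]
}}

```text
time_s: 30.93
position: [0.649, -0.0633, 0.3437]
orientation: [-1.193, 1.238, -1.236]
wrist_force: [0.2, 0.2, -1.3]
grip_width: 0.0166
```

```bash
python3 - <<'E'
from asc import *
o,M,gr=st()
p=asc("wrist",(320,262),60,14,2," .,:;-=~+*")
p=r.camera("top")
for q in("tray","block"):
  for d in r.regions_of(q,p)[:2]: print(q,round(d["p"],2),np.round(d["position"],1),int(d["mask"].sum()))
E
```

```text
t 30.9333 grasp [ 0.6487 -0.0635  0.1887] x [-0.037 -0.999  0.001] y [-0.002 -0.001 -1.   ] z [ 0.999 -0.037 -0.002] F [ 0.2  0.2 -1.3] w 0.0166
cols 260 380 rows 248 276
248                                                                     .......................  ...........................
250                 ,:::,,                          .,::;;;;;:,.        ..................,,:::::::,........................
252                      .                        .,:;;-======-;;.      ...............,,:;=~~~+~~=~-:......................
254                                               .:;============;:     ............  .,:=+**********~=:  .................,
256                  ..,,.                        ,;==============;:    ...........   .;~+************+=.  .............. .,
258                ,::::::,,                      ,;--============;,  .............   .-+**************~; ..............   ,
260                ,;;;:::,.                      .:;---;:::::::;-;   .............   .;+**************~   .............    
262                   ..                           .:;
[... 176 characters left out ...]
 ...............   
266                                                   .::::::::::,,. ................       ,;-=~;:     ..................  
268                                                   .:::::::::,:,, ..................               ......................
270                                                   ,::::::::::::, ......................        .........................
272                                                   ,::::::::::::,........................................................
274                                                   ,::::::::::::,........................................................
tray 0.82 [333.  240.9] 420
block 0.8 [334.9 214.7] 523
```

>>> {"op": "jog_arm", "data": {
  "commands": [
    [[0,0,0.01],[0,0,0],0],
    [[0,0.2,0],[0,0,0],0],
    [[0,0.12,0],[0,0,0],0],
    [[0,0.12,0],[0,0,0],0],
    [[0,0.12,0],[0,0,0],0],
    [[0,0.12,0],[0,0,0],0],
    [[0,0.12,0],[0,0,0],0],
    [[0,0.12,0],[0,0,0],0],
    [[0,0,0],[0,0,0],0]
  ]
}}

```text
time_s: 31.88
position: [0.6496, -0.0615, 0.3211]
orientation: [-1.193, 1.235, -1.234]
wrist_force: [-0.7, -0.3, -1.6]
grip_width: 0.0161
```

>>> {"op": "jog_arm", "data": {
  "commands": [
    [[0,0.15,0],[0,0,0],0],
    [[0,0.15,0],[0,0,0],0],
    [[0,0.15,0],[0,0,0],0],
    [[0,0.15,0],[0,0,0],0],
    [[0,0.15,0],[0,0,0],0],
    [[0,0.13,0],[0,0,0],0],
    [[0,0,0],[0,0,0],0]
  ]
}}

```text
time_s: 32.47
position: [0.6496, -0.0614, 0.299]
orientation: [-1.194, 1.236, -1.234]
wrist_force: [-0.2, 0.3, -1.2]
grip_width: 0.0163
```

>>> {"op": "jog_arm", "data": {
  "commands": [
    [[0,-0.6,0],[0,0,0],0],
    [[0,-0.7,0],[0,0,0],0],
    [[0,-0.5,0],[0,0,0],0],
    [[0.42,0,0],[0,0,0],0],
    [[0.42,0,0],[0,0,0],0],
    [[0,0,0],[0,0,0],0],
    [[0,0,0],[0,0,0],0]
  ]
}}

```text
time_s: 33.05
position: [0.6486, -0.0843, 0.3437]
orientation: [-1.193, 1.238, -1.236]
wrist_force: [0.4, -0.3, -1.9]
grip_width: 0.0166
```

```bash
python3 - <<'E'
from asc import *
o,M,gr=st()
p=asc("wrist",(320,262),60,14,2," .,:;-=~+*")
p=r.camera("top")
for q in("tray","block"):
  for d in r.regions_of(q,p)[:2]: print(q,round(d["p"],2),np.round(d["position"],1),int(d["mask"].sum()))
E
```

```text
t 33.05 grasp [ 0.6483 -0.0844  0.1887] x [-0.037 -0.999  0.001] y [-0.002 -0.001 -1.   ] z [ 0.999 -0.037 -0.002] F [ 0.4 -0.3 -1.9] w 0.0166
cols 260 380 rows 248 276
248                                             .......           ..........................................................
250                .:::,..                      ......,,,::,,,.............................,,::::,,.. ......................
252                    .....                      .,,:-==~~~~-;:,..................... .,,:--~~~~~=-:,. ....................
254                                               .:=~*********=-:. ................. .,:-~+********~=;.....................
256                   ...                        .;~************+=:, ...............  .;~~************~;  ..................
258                .::::::,.                     ,=+*************+=.  .............   ,-+**************=.  .................
260               .:;;;;::,,                     ,-+****~:::,:,:-==   .............   ,-+**************=   .................
262                  .:,..                        ,~**+;
[... 202 characters left out ...]
                                              .::::,,,:,,:,..................     .;=++++~-:     ...................
268                                                   ,:::::,,,:,,,,...................                .....................
270                                               ..  ,:::::::,:,,:,.....................           ........................
272                                               ....,,::::::,:,::,........................................................
274                                           ........,:::::,,,,:,:,........................................................
tray 0.55 [343.9 242.1] 603
block 0.62 [341. 218.] 754
block 0.19 [344.9 241.8] 605
```

>>> {"op": "jog_arm", "data": {
  "commands": [
    [[0,0,0.01],[0,0,0],0],
    [[0,0.2,0],[0,0,0],0],
    [[0,0.12,0],[0,0,0],0],
    [[0,0.12,0],[0,0,0],0],
    [[0,0.12,0],[0,0,0],0],
    [[0,0.12,0],[0,0,0],0],
    [[0,0.12,0],[0,0,0],0],
    [[0,0.12,0],[0,0,0],0],
    [[0,0,0],[0,0,0],0]
  ]
}}

```text
time_s: 34.0
position: [0.6491, -0.0824, 0.3211]
orientation: [-1.193, 1.236, -1.234]
wrist_force: [0.2, -0.4, -1.1]
grip_width: 0.0162
```

>>> {"op": "jog_arm", "data": {
  "commands": [
    [[0,0.15,0],[0,0,0],0],
    [[0,0.15,0],[0,0,0],0],
    [[0,0.15,0],[0,0,0],0],
    [[0,0.15,0],[0,0,0],0],
    [[0,0.15,0],[0,0,0],0],
    [[0,0.13,0],[0,0,0],0],
    [[0,0,0],[0,0,0],0]
  ]
}}

```text
time_s: 34.58
position: [0.6491, -0.0824, 0.299]
orientation: [-1.193, 1.236, -1.234]
wrist_force: [-0.4, 0.4, -1.6]
grip_width: 0.0163
```

>>> {"op": "jog_arm", "data": {
  "commands": [
    [[0,-0.6,0],[0,0,0],0],
    [[0,-0.7,0],[0,0,0],0],
    [[0,-0.5,0],[0,0,0],0],
    [[0.42,0,0],[0,0,0],0],
    [[0.42,0,0],[0,0,0],0],
    [[0,0,0],[0,0,0],0],
    [[0,0,0],[0,0,0],0]
  ]
}}

```text
time_s: 35.17
position: [0.6481, -0.1053, 0.3437]
orientation: [-1.193, 1.238, -1.236]
wrist_force: [0.5, 0.3, -2.4]
grip_width: 0.0161
```

```bash
python3 - <<'E'
from asc import *
o,M,gr=st()
p=asc("wrist",(320,262),60,14,2," .,:;-=~+*")
p=r.camera("top")
for q in("tray","block"):
  for d in r.regions_of(q,p)[:2]: print(q,round(d["p"],2),np.round(d["position"],1),int(d["mask"].sum()))
E
```

```text
t 35.1667 grasp [ 0.6478 -0.1054  0.1887] x [-0.037 -0.999  0.001] y [-0.002 -0.001 -1.   ] z [ 0.999 -0.037 -0.002] F [ 0.5  0.3 -2.4] w 0.0161
cols 260 380 rows 248 276
248                      ...............................       ..........................;********************************++
250                .,,.. ............................ ...................................;********************************++
252                   .,::,. ....................  ,,::;-==-;;:,. .......................;********************************++
254                           ..................  ,:-~+******+==;,. .....................;********************************++
256                             ...............  .;~+***********==,. ....................;********************************++
258                 ,::::,,.     .............   ,-~*************=;.  ...................;********************************++
260               .,;;::::,,     .............   ,=+***+~:,,:,,:-==   ...................-********************************++
262                 ,::::,.      .............   .;+**
[... 205 characters left out ...]
                      ................     .:;,::::,,,,,,,......................-********************************++
268                           ...................     ,::::,,,:,,,,,....................,-********************************++
270                         .......................   ,,:,,,,,,,,,,,....................,-********************************++
272                        ...........................,:::::,,:,,,,,....................,-********************************++
274                        ...........................,,::,,,,,,,,:,....................,=********************************++
tray 0.92 [346.7 243.6] 687
tray 0.68 [143.4 246.2] 982
block 0.66 [345.1 218.1] 966
```

>>> {"op": "jog_arm", "data": {
  "commands": [
    [[0,0,0.01],[0,0,0],0],
    [[0,0.2,0],[0,0,0],0],
    [[0,0.12,0],[0,0,0],0],
    [[0,0.12,0],[0,0,0],0],
    [[0,0.12,0],[0,0,0],0],
    [[0,0.12,0],[0,0,0],0],
    [[0,0.12,0],[0,0,0],0],
    [[0,0.12,0],[0,0,0],0],
    [[0,0,0],[0,0,0],0]
  ]
}}

```text
time_s: 36.12
position: [0.6486, -0.1034, 0.3211]
orientation: [-1.193, 1.236, -1.234]
wrist_force: [0.6, -0.1, -1.2]
grip_width: 0.0163
```

>>> {"op": "jog_arm", "data": {
  "commands": [
    [[0,0.15,0],[0,0,0],0],
    [[0,0.15,0],[0,0,0],0],
    [[0,0.15,0],[0,0,0],0],
    [[0,0.15,0],[0,0,0],0],
    [[0,0.15,0],[0,0,0],0],
    [[0,0.13,0],[0,0,0],0],
    [[0,0,0],[0,0,0],0]
  ]
}}

```text
time_s: 36.7
position: [0.6487, -0.1034, 0.2989]
orientation: [-1.193, 1.236, -1.234]
wrist_force: [-0.8, -0.5, -1.0]
grip_width: 0.0163
```

>>> {"op": "jog_arm", "data": {
  "commands": [
    [[0,-0.6,0],[0,0,0],0],
    [[0,-0.7,0],[0,0,0],0],
    [[0,-0.8,0],[0,0,0],0],
    [[0,-0.5,0],[0,0,0],0],
    [[0.4,0,0],[0,0,0],0],
    [[0.8,0,0],[0,0,0],0],
    [[0.4,0,0],[0,0,0],0],
    [[0,0,0],[0,0,0],0]
  ]
}}

```text
time_s: 37.37
position: [0.6467, -0.1476, 0.364]
orientation: [-1.193, 1.238, -1.24]
wrist_force: [-1.0, 0.3, -0.9]
grip_width: 0.0161
```

```bash
python3 - <<'E'
from asc import *
p=r.camera("wrist")
for q in ("cart1","rod"):
  for d in r.regions_of(q,p)[:6]: print(q,round(d["p"],2),np.round(d["position"],1),int(d["mask"].sum()))
g=cv2.cvtColor(p["image"],cv2.COLOR_RGB2GRAY)
for k in(-2,-1,0,1,2):
    u=proj(p,[.647+.00073*k,-.0595+.021*k,.094])[0].astype(int); print(k,u,g[u[1]-6:u[1]+7:3,u[0]-9:u[0]+10:3].tolist())
plan([.4847,-.3610,.2105],-92,0,.03)
E
```

```text
cart1 0.57 [572.2 386.3] 7818
rod 0.68 [323.1 363.3] 7492
-2 [243 246] [[11, 11, 14, 8, 54, 24, 22], [11, 10, 8, 7, 2, 9, 13], [12, 6, 7, 6, 10, 13, 5], [8, 9, 4, 3, 81, 68, 51], [11, 8, 8, 6, 26, 37, 9]]
-1 [209 246] [[6, 12, 7, 8, 8, 5, 15], [10, 12, 11, 6, 7, 5, 5], [4, 5, 3, 5, 8, 8, 13], [13, 3, 10, 8, 33, 72, 63], [6, 11, 8, 7, 12, 55, 4]]
0 [175 246] [[16, 9, 6, 9, 7, 11, 12], [8, 10, 7, 6, 3, 6, 13], [9, 5, 4, 6, 11, 3, 12], [11, 9, 8, 4, 8, 78, 69], [10, 10, 4, 7, 6, 37, 37]]
1 [141 246] [[10, 10, 9, 8, 3, 12, 14], [7, 7, 4, 5, 3, 5, 11], [10, 7, 4, 5, 7, 8, 9], [10, 5, 9, 6, 10, 20, 71], [11, 3, 11, 9, 7, 11, 75]]
2 [106 246] [[12, 6, 8, 5, 8, 10, 10], [9, 6, 8, 9, 6, 7, 11], [10, 6, 7, 6, 10, 12, 9], [6, 10, 3, 7, 2, 10, 27], [14, 6, 5, 9, 6, 8, 33]]
t 37.5167 grasp [ 0.6473 -0.1428  0.2092] x [-0.035 -0.999 -0.001] y [-0.001  0.001 -1.   ] z [ 0.999 -0.035 -0.001] F [ 0.3  0.8 -0.8] w 0.0166
[[0.89, -0.01, -0.62], [0.0, 0.0, -0.01], 0]
[[0.89, -0.01, -0.62], [0.0, 0.0, -0.01], 0]
[[0.89, -0.01, -0.62], [0.0, 0.0, -0.01], 0]
[[0.89, -0.01, -0.62], [0.0, 0.0, -0.01], 0]
[[0.89, -0.01, -0.62], [0.0, 0.0, -0.01], 0]
[[0.89, -0.01, -0.62], [0.0, 0.0, -0.01], 0]
[[0.89, -0.01, -0.62], [0.0, 0.0, -0.01], 0]
[[0.89, -0.01, -0.62], [0.0, 0.0, -0.01], 0]
[[0.89, -0.01, -0.62], [0.0, 0.0, -0.01], 0]
[[0.89, -0.01, -0.62], [0.0, 0.0, -0.01], 0]
```

>>> {"op": "jog_arm", "data": {
  "commands": [
    [[0.89,0,-0.62],[0,0,0],0],
    [[0.89,0,-0.62],[0,0,0],0],
    [[0.89,0,-0.62],[0,0,0],0],
    [[0.89,0,-0.62],[0,0,0],0],
    [[0.89,0,-0.62],[0,0,0],0],
    [[0.89,0,-0.62],[0,0,0],0],
    [[0.89,0,-0.62],[0,0,0],0],
    [[0.89,0,-0.62],[0,0,0],0],
    [[0.89,0,-0.62],[0,0,0],0],
    [[0.89,0,-0.62],[0,0,0],0]
  ]
}}

```text
time_s: 38.35
position: [0.4847, -0.3601, 0.3648]
orientation: [-1.193, 1.233, -1.233]
wrist_force: [1.0, -0.8, -1.5]
grip_width: 0.0162
```

>>> {"op": "jog_arm", "data": {
  "commands": [
    [[0,0.5,0],[0,0,0],0],
    [[0,0.6,0],[0,0,0],0],
    [[0,0.6,0],[0,0,0],0],
    [[0,0.5,0],[0,0,0],0],
    [[0,0,0],[0,0,0],0],
    [[0,0,0],[0,0,0],0]
  ]
}}

```text
time_s: 38.85
position: [0.4853, -0.3594, 0.3094]
orientation: [-1.193, 1.235, -1.232]
wrist_force: [-0.2, 0.1, -0.8]
grip_width: 0.0162
```

```bash
python3 - <<'E'
from asc import *
o,M,gr=st()
p=asc("wrist",(320,245),60,44,2," .,:;-=~+*")
print("exp tip",proj(p,gr+.0805*M[:,1])[0],"hole",proj(p,[.484,-.3612,.054]))
E
```

```text
t 38.85 grasp [ 0.4852 -0.3592  0.1544] x [-0.033 -0.999 -0.001] y [-0.001  0.001 -1.   ] z [ 0.999 -0.033 -0.001] F [-0.2  0.1 -0.8] w 0.0162
cols 260 380 rows 201 289
201 ------------;:...............................................................................................,--==-=----
203 ------------:.................................................................................................,-====----
205 -----------:,..,.,.,.,.,,,,,,,,,,,,,,,,,,,,,,..........,.,,::::::::::::::::::::::::::::::::::::::::::::::::::::-==------
207 -----------;::::::::::::::::::::::::::::::::::,,,,,,,,..,,,::::::::::::::::::::::::::::::::::::::::::::::::::::---------
209 -----------;::::::::::::::::::::::::::::::::::,,,,,,,,,.,,,,:::::::::::::::::::::::::::::::::::::::::::::::::::---------
211 -----------;::::::::::::::::::::::::::::::::::,,,,.,,,,,,.,,:::::::::::::::::::::::::::::::::::::::::::::::::::---------
213 -----------;::::::::::::::::::::::::::::::::::,,,,..,,,,,,,,:::::::::::::::::::::::::::::::::::::::::::::::::::---------
215 -----------;:::::::::::::::::::::::::::::::::::::,,,
[... 3939 characters left out ...]
----
279 ---------------;::::::::::::::::::::::::::::::::::,.............,::::::::::::::::::::::::::::::::::::::::::::;----------
281 ---------------;::::::::::::::::::::::::::::::::::,..,,,,,,,....,::::::::::::::::::::::::::::::::::::::::::::;----------
283 ---------------;::::::::::::::::::::::::::::::::::,,,,,,,,,,,,,,,,,,:::::::::::::::::::::::::::::::::::::::::;----------
285 ----------===--;::::::::::::::::::::::::::::,,,,,,,,,,,,,,,,,,,,,,,,,,,,,::::::::::::::::::::::::::::::::::::;----------
287 =-=---=----===--::::::::::::::::::::::::::,,,,,,,,,,,,:::;;;:::::,,,,,,,,,,,:::::::::::::::::::::::::::::::::;----------
exp tip [319.61894707 262.01412292] hole [[323.59084048 251.30991404]]
```

>>> {"op": "jog_arm", "data": {
  "commands": [
    [[0.1,0,0.01],[0,0,0],0],
    [[0,0.3,0],[0,0,0],0],
    [[0,0.4,0],[0,0,0],0],
    [[0,0.3,0],[0,0,0],0],
    [[0,0.2,0],[0,0,0],0],
    [[0,0,0],[0,0,0],0]
  ]
}}

```text
time_s: 39.4
position: [0.4846, -0.3626, 0.2782]
orientation: [-1.193, 1.237, -1.232]
wrist_force: [-0.8, 0.3, -1.2]
grip_width: 0.0166
```

>>> {"op": "jog_arm", "data": {
  "commands": [
    [[0,0.3,0],[0,0,0],0],
    [[0,0.4,0],[0,0,0],0],
    [[0,0.4,0],[0,0,0],0],
    [[0,0.2,0],[0,0,0],0],
    [[0,0.1,0],[0,0,0],0],
    [[0,0,0],[0,0,0],0]
  ]
}}

```text
time_s: 39.9
position: [0.4848, -0.3628, 0.244]
orientation: [-1.193, 1.236, -1.233]
wrist_force: [0.9, -0.1, -1.1]
grip_width: 0.0164
```

>>> {"op": "jog_arm", "data": {
  "commands": [
    [[0,0.06,0],[0,0,0],0],
    [[0,0.06,0],[0,0,0],0],
    [[0,0.04,0],[0,0,0],0],
    [[0,0,0],[0,0,0],0]
  ]
}}

```text
time_s: 40.23
position: [0.4851, -0.363, 0.2412]
orientation: [-1.192, 1.234, -1.235]
wrist_force: [-0.6, -0.3, -0.8]
grip_width: 0.0165
```

>>> {"op": "jog_arm", "data": {
  "commands": [
    [[0,0.03,0],[0,0,0],0],
    [[0,0,0],[0,0,0],0]
  ]
}}

```text
time_s: 40.4
position: [0.4851, -0.363, 0.241]
orientation: [-1.192, 1.234, -1.236]
wrist_force: [-1.1, 1.5, 4.5]
grip_width: 0.0161
```

Seated (collar on top). Release and rise.

>>> {"op": "jog_arm", "data": {
  "commands": [
    [[0,-0.03,0],[0,0,0],0.3],
    [[0,0,0],[0,0,0],0.6],
    [[0,0,0],[0,0,0],0.6],
    [[0,0,0],[0,0,0],0.6],
    [[0,-0.5,0],[0,0,0],0.6],
    [[0,-0.8,0],[0,0,0],0.6],
    [[0,-0.9,0],[0,0,0],0.6],
    [[0,-0.9,0],[0,0,0],0.6],
    [[0,-0.9,0],[0,0,0],0.6],
    [[0,-0.6,0],[0,0,0],0.6]
  ]
}}

```text
time_s: 41.23
position: [0.4852, -0.3632, 0.3583]
orientation: [-1.192, 1.233, -1.237]
wrist_force: [0.5, 0.1, -0.9]
grip_width: 0.0512
```

```bash
python3 - <<'E'
from asc import *
for n in("top","scene"):
  p=r.camera(n); save(p,n+"9.png")
  for q in("tray","rod","rodstand","block","cart1"):
    for d in r.regions_of(q,p)[:2]: print(n,q,round(d["p"],2),np.round(d["position"],1),int(d["mask"].sum()))
  print("rod head exp",proj(p,[.484,-.361,.112]),"tray grip exp",proj(p,[.5785,-.0571,.072]))
  if n=="top": 
    g=cv2.cvtColor(p["image"],cv2.COLOR_RGB2GRAY)
    u=proj(p,[.5785,-.0571,.072])[0].astype(int)
    for y in range(u[1]-14,u[1]+14): print(y,u[0]-22,"".join(" .,:;-=~+*"[min(9,v//22)] for v in g[y,u[0]-22:u[0]+22]))
plan([.555,-.055,.21],-92,.6,.03)
E
```

```text
top tray 0.59 [341.5 239.8] 712
top rod 0.71 [493.1 294.4] 125
top rodstand 0.79 [478.2 294.6] 774
top rodstand 0.43 [391.6 240.1] 243
top block 0.66 [348.9 216.5] 1016
rod head exp [[497.50593045 293.26091668]] tray grip exp [[345.45347308 249.43103173]]
235 323 ::::::::::::::::::::;::;::::,,,:::,:::::::::
236 323 :;;;;;:;;;;;;;:;:,,,,,,,,,,,,,,,,,,,,,,,,,,,
237 323 ,,,,,,,,,,,,,:;;:,,,,,,,,,,,,,,,,,,,,,,,,,,,
238 323 ,,,,,,,,,,,,,,,:,,,,,,,,,,,,,,,,,,,,,,,,,,,,
239 323 ,,,,,,,,,,,,,,,,,,,,,,,,,,,,,,,,,,,,,,,,,,,,
240 323 ,,,,,,,,,,,,,,,,,,,,,,,,,,,,,,,,,,,,,,,,,,,,
241 323 ,::,,,,,,,,,,,,,,,,,,,,,,,,,,,,,,,,,,,,,,,,,
242 323 :;;:;;;;;;::::::::,,,,,,,,,:,,,,,:,,,,,,,,,:
243 323 ,:::::::::::::::::,,,,,,,,,,,,,,,,,,,,,,,,,,
244 323 ::,,,,,,,,,,,,,,:,,,,,,,,,,,,,,,,,,,,,,,,,,,
245 323 ;;;;;;;;;;:::;;;;,,,,,.,.,,,,,,,.,,,.,,.,,,,
246 323 ;;;;;;;;;;;;;;;-;,,,...,.,:::::::::::::,,,::
247 323 ;;;;;;;;;;;;;;;;;,,,.,...,::::::::::::::::::
248 323 ;;;;;;;;;;;;;;;;;:,,.....,::::::::::::::::::
249 323 ;;-;;;;;;;;;;;;;::,......,::::::::::::::::::
250 323 ------------;;;;::,....,.,:::::::,:::::::
[... 855 characters left out ...]
66 ]] tray grip exp [[284.90715942 264.36924777]]
t 41.8333 grasp [ 0.4849 -0.3628  0.2004] x [-0.035 -0.999 -0.001] y [-0.001  0.001 -1.   ] z [ 0.999 -0.035 -0.001] F [-0.5  0.1 -0.5] w 0.0516
[[-1.13, -0.03, 0.22], [0.0, 0.0, -0.0], 0.6]
[[-1.13, -0.03, 0.22], [0.0, 0.0, -0.0], 0.6]
[[-1.13, -0.03, 0.22], [0.0, 0.0, -0.0], 0.6]
[[-1.13, -0.03, 0.22], [0.0, 0.0, -0.0], 0.6]
[[-1.13, -0.03, 0.22], [0.0, 0.0, -0.0], 0.6]
[[-1.13, -0.03, 0.22], [0.0, 0.0, -0.0], 0.6]
[[-1.13, -0.03, 0.22], [0.0, 0.0, -0.0], 0.6]
[[-1.13, -0.03, 0.22], [0.0, 0.0, -0.0], 0.6]
[[-1.13, -0.03, 0.22], [0.0, 0.0, -0.0], 0.6]
[[-1.13, -0.03, 0.22], [0.0, 0.0, -0.0], 0.6]
[[-1.13, -0.03, 0.22], [0.0, 0.0, -0.0], 0.6]
```

>>> {"op": "jog_arm", "data": {
  "commands": [
    [[-1,0,0.3],[0,0,0],0.6],
    [[-1,0,0.3],[0,0,0],0.6],
    [[-1,0,0.3],[0,0,0],0.6],
    [[-1,0,0.3],[0,0,0],0.6],
    [[-1,0,0.3],[0,0,0],0.6],
    [[-1,0,0.3],[0,0,0],0.6],
    [[-1,0,0.3],[0,0,0],0.6],
    [[-1,0,0.3],[0,0,0],0.6],
    [[-1,0,0.3],[0,0,0],0.6],
    [[-1,0,0.3],[0,0,0],0.6]
  ]
}}

```text
time_s: 42.67
position: [0.5689, -0.1144, 0.3558]
orientation: [-1.193, 1.235, -1.235]
wrist_force: [-0.2, -1.6, 0.2]
grip_width: 0.0515
```

>>> {"op": "jog_arm", "data": {
  "commands": [
    [[-0.9,0,0],[0,0,0],0.6],
    [[-0.8,0,0],[0,0,0],0.6],
    [[-0.5,0,0],[0,0,0],0.6],
    [[0,0,0],[0,0,0],0.6],
    [[0,0,0],[0,0,0],0.6]
  ]
}}

```text
time_s: 43.08
position: [0.5705, -0.0609, 0.3559]
orientation: [-1.194, 1.234, -1.234]
wrist_force: [0.0, -1.2, 0.7]
grip_width: 0.0514
```

```bash
python3 - <<'E'
from asc import *
o,M,gr=st()
p=r.camera("wrist"); g=cv2.cvtColor(p["image"],cv2.COLOR_RGB2GRAY)
u=proj(p,[.5785,-.0571,.072])[0].astype(int); print("grip top exp",u)
for y in range(u[1]-40,min(480,u[1]+40),3): print(y,u[0]-40,"".join(" .,:;-=~+*"[min(9,v//22)] for v in g[y,u[0]-40:u[0]+40]))
plan([.5785,-.0571,.058],-92,.6,.025)
E
```

```text
t 43.0833 grasp [ 0.5705 -0.0609  0.2009] x [-0.034 -0.999  0.001] y [-0.    -0.001 -1.   ] z [ 0.999 -0.034 -0.   ] F [ 0.  -1.2  0.7] w 0.0514
grip top exp [313 223]
183 273 ;;;;;;;::::::::::;:;;:;:::::;;;;;;;:::::::::::::::::-===========================
186 273 ;;;;;;:::::::;;;:::::::::;;;;::::;;;::::::::::::::::-===========================
189 273 ;;;;;--;;;;;;;;;-;;;;;;;;;;;::::::;:::::::::::::;==-=~~======~~~~~~~~~~~=====~~~
192 273 ;;;;;;--;---;;;;;;;;;;;;;;;;:;::;;::,.            .:=~~~~~~~~~~~~~~~~~~~~~~~~~~~
195 273 ;;;;;;;;;;;-;;;;--;;;;;;;;::::::;;::.              ,-~~~~~~~~~~~~~~~~~~~~~~~~~~~
198 273 ;;;;;;;;;;;;;;;;;-;;::::;;;;;:::;;:,               ,-~~~~~~~~~~~~~~~~~~~~~~~~~~~
201 273 ;;;-;--;;;;;;;;;;;;;::;;::::;:;;:::.               .;~~~~~~~~~~~~~~~~~~~~~~~~~~~
204 273 ;;;;;;;;;;;;;;;;;;;;;;;;;::::;;;::,                .;~~~~~~~~~~~~~~~~~~~~~~~~~~~
207 273 ;;;;;;;;::;;;;;;;:;;;;;;;:;;;;;;;:.                .;~~~~~~~~~~~~~~~~~~~~~~~~~~~
210 273 ;;;;;;;;;::::;;;;::::::;:::::;;;::                  :~~~~~~~~~~~~===~~~~~~~~~~~~
213 273 ;:;::;:::::::;;;;;;::::::::::;::::
[... 1197 characters left out ...]
~~~~~~
255 273 ;;;;;;;;--;;;;;----;;;;;;;;;;;-------;;;;---~~~~~~~~~~~~~~~~~~~~~~~~~~~~~~~~~~~~
258 273 ;;;-------;;;;;;-;;;;;-;-;;;;;;;;--;;;;-----~~~~~~~~~~~~~~~~~~~~~~~~~~~~~~~~~~~~
261 273 ;;;-;-;;;;;;;;;;----;--;;;;;;;;;;;;;;;;;;;;-~~~~~~~~~~~~~~~~~~~~~~~~~~~~~~~~~~~~
t 43.1333 grasp [ 0.5704 -0.0621  0.2009] x [-0.036 -0.999  0.001] y [-0.    -0.001 -1.   ] z [ 0.999 -0.036 -0.   ] F [ 1.5 -0.3 -0.2] w 0.0512
[[-0.04, 0.95, 0.05], [0.0, -0.01, 0.01], 0.6]
[[-0.04, 0.95, 0.05], [0.0, -0.01, 0.01], 0.6]
[[-0.03, 0.95, 0.05], [0.0, -0.01, 0.01], 0.6]
[[-0.03, 0.95, 0.05], [0.0, -0.01, 0.01], 0.6]
[[-0.03, 0.95, 0.05], [0.0, -0.01, 0.01], 0.6]
[[-0.03, 0.95, 0.05], [0.0, -0.01, 0.01], 0.6]
```

>>> {"op": "jog_arm", "data": {
  "commands": [
    [[-0.03,0.9,0.05],[0,0,0],0.6],
    [[-0.03,0.95,0.05],[0,0,0],0.6],
    [[-0.02,0.95,0.05],[0,0,0],0.6],
    [[-0.02,0.95,0.05],[0,0,0],0.6],
    [[0,0.95,0.05],[0,0,0],0.6],
    [[0,0.9,0.05],[0,0,0],0.6],
    [[0,0,0],[0,0,0],0.6],
    [[0,0,0],[0,0,0],0.3],
    [[0,0,0],[0,0,0],0],
    [[0,0,0],[0,0,0],0]
  ]
}}

```text
time_s: 43.97
position: [0.5786, -0.0591, 0.2175]
orientation: [-1.191, 1.233, -1.237]
wrist_force: [-2.3, 6.2, 1.5]
grip_width: 0.0152
```

>>> {"op": "jog_arm", "data": {
  "commands": [
    [[0,0,0],[0,0,0],0],
    [[0,0,0],[0,0,0],0],
    [[0,0,0],[0,0,0],0],
    [[0,0,0],[0,0,0],0]
  ]
}}

```text
time_s: 44.3
position: [0.5786, -0.0587, 0.2177]
orientation: [-1.191, 1.233, -1.237]
wrist_force: [-0.0, 0.1, 6.8]
grip_width: 0.0108
```

>>> {"op": "jog_arm", "data": {
  "commands": [
    [[0,0,-0.3],[0,0,0],0],
    [[0,0,-0.5],[0,0,0],0],
    [[0,0,-0.6],[0,0,0],0],
    [[0,0,-0.6],[0,0,0],0],
    [[0,0,-0.6],[0,0,0],0]
  ]
}}

```text
time_s: 44.72
position: [0.5143, -0.0562, 0.2177]
orientation: [-1.187, 1.229, -1.238]
wrist_force: [4.5, -0.2, 4.5]
grip_width: 0.0111
```

>>> {"op": "jog_arm", "data": {
  "commands": [
    [[0,0,-0.6],[0,0,0],0],
    [[0,0,-0.6],[0,0,0],0],
    [[0,0,-0.6],[0,0,0],0],
    [[0,0,-0.6],[0,0,0],0],
    [[0,0,-0.5],[0,0,0],0],
    [[0,0,-0.3],[0,0,0],0],
    [[0,0,0],[0,0,0],0]
  ]
}}

```text
time_s: 45.3
position: [0.4332, -0.0534, 0.2176]
orientation: [-1.189, 1.231, -1.237]
wrist_force: [-0.6, 0.2, 14.5]
grip_width: 0.0109
```

```bash
python3 - <<'E'
from asc import *
st()
p=r.camera("wrist"); save(p,"w12.png")
for q in("tray","cart1"):
  for d in r.regions_of(q,p)[:8]:
    rc=cv2.minAreaRect(np.argwhere(d["mask"])[:,::-1].astype(np.float32)); print(q,round(d["p"],2),np.round(d["position"],1),np.round(rc[1],0),at_z(p,d["position"],.008)[0].round(3))
E
```

```text
t 45.3 grasp [ 0.4339 -0.0535  0.0626] x [-0.035 -0.999  0.   ] y [ 0.005 -0.    -1.   ] z [ 0.999 -0.035  0.005] F [-0.6  0.2 14.5] w 0.0109
tray 0.93 [325.2 124.3] [372. 392.] [ 0.506 -0.059  0.008]
tray 0.3 [372.  136.1] [34. 27.] [ 0.5   -0.078  0.008]
cart1 0.92 [229.  168.9] [24. 78.] [ 0.489 -0.016  0.008]
cart1 0.8 [182.  101.8] [88. 27.] [0.517 0.    0.008]
cart1 0.71 [378.  170.5] [23. 78.] [ 0.486 -0.081  0.008]
cart1 0.68 [375.  137.4] [28. 32.] [ 0.5   -0.08   0.008]
cart1 0.59 [321.7 149.6] [41. 26.] [ 0.495 -0.057  0.008]
```

>>> {"op": "jog_arm", "data": {
  "commands": [
    [[0,0,0],[0,0,0],0.3],
    [[0,0,0],[0,0,0],0.5],
    [[0,0,0],[0,0,0],0.5],
    [[0,0,0],[0,0,0],0.5],
    [[0,-0.5,0],[0,0,0],0.5],
    [[0,-0.9,0],[0,0,0],0.5],
    [[0,-0.9,0],[0,0,0],0.5],
    [[0,-0.9,0],[0,0,0],0.5],
    [[0,-0.9,0],[0,0,0],0.5],
    [[0,-0.9,0],[0,0,0],0.5]
  ]
}}

```text
time_s: 46.28
position: [0.4328, -0.0534, 0.3419]
orientation: [-1.193, 1.235, -1.234]
wrist_force: [0.5, -0.1, 0.1]
grip_width: 0.0428
```

>>> {"op": "jog_arm", "data": {
  "commands": [
    [[0,-0.9,-0.4],[0,0,0],0.5],
    [[0,-0.9,-0.4],[0,0,0],0.5],
    [[0,-0.5,0],[0,0,0],0.5],
    [[0,0,0],[0,0,0],0.5],
    [[0,0,0],[0,0,0],0.5]
  ]
}}

```text
time_s: 46.7
position: [0.4131, -0.0528, 0.3987]
orientation: [-1.192, 1.234, -1.236]
wrist_force: [0.0, -0.1, 0.3]
grip_width: 0.0427
```

```bash
python3 - <<'E'
from asc import *
st()
for n in("wrist","top","scene"):
  p=r.camera(n)
  for q in("tray","cart1","block","rod","vial","plates"):
    for d in r.regions_of(q,p)[:6]:
      if d["p"]<.3: continue
      ys,xs=np.where(d["mask"]); print(n,q,round(d["p"],2),np.round(d["position"],1),len(xs),(xs.min(),xs.max(),ys.min(),ys.max()),at_z(p,d["position"],{"tray":.01,"block":.096,"rod":.085}.get(q,.008))[0].round(3))
  if n=="top":
    g=cv2.cvtColor(p["image"],cv2.COLOR_RGB2GRAY)
    print("stand/tray", proj(p,[[.6465,-.0595,.096],[.499,-.056,.024],[.61,-.2,.074]]).round(0).tolist())
E
```

```text
t 46.7 grasp [ 0.4133 -0.0528  0.2437] x [-0.035 -0.999  0.   ] y [ 0.001 -0.    -1.   ] z [ 0.999 -0.035  0.001] F [ 0.  -0.1  0.3] w 0.0427
wrist tray 0.81 [321.3  89.9] 19751 (np.int64(230), np.int64(413), np.int64(36), np.int64(204)) [ 0.506 -0.057  0.01 ]
wrist tray 0.67 [274.9 112.7] 502 (np.int64(255), np.int64(293), np.int64(103), np.int64(126)) [ 0.489 -0.017  0.01 ]
wrist cart1 0.86 [350.  116.6] 448 (np.int64(332), np.int64(369), np.int64(101), np.int64(128)) [ 0.484 -0.08   0.008]
wrist cart1 0.8 [275.3 113.4] 451 (np.int64(255), np.int64(293), np.int64(103), np.int64(126)) [ 0.489 -0.018  0.008]
wrist cart1 0.7 [345.5  97.2] 147 (np.int64(341), np.int64(354), np.int64(91), np.int64(103)) [ 0.5   -0.077  0.008]
wrist cart1 0.64 [256.   80.2] 508 (np.int64(235), np.int64(273), np.int64(69), np.int64(88)) [ 0.515 -0.004  0.008]
wrist cart1 0.55 [320.   96.8] 148 (np.int64(315), np.int64(328), np.int64(90), np.int64(103)) [ 0.501 -0.055  0.008]
wrist plates 0.57 [323.6  90.8] 20056 (np.int64(231), np.int64(413), np.int64(35), np.int64(204)) [ 0.505 -0.059  0.008]
top tray 0.
[... 993 characters left out ...]
 0.57 [258.9 254.9] 34 (np.int64(260), np.int64(263), np.int64(252), np.int64(261)) [ 0.483 -0.052  0.008]
scene cart1 0.43 [249.  262.3] 26 (np.int64(247), np.int64(250), np.int64(259), np.int64(267)) [ 0.483 -0.079  0.008]
scene block 0.77 [305.7 284.6] 1500 (np.int64(277), np.int64(337), np.int64(256), np.int64(308)) [ 0.654 -0.071  0.096]
scene rod 0.68 [117.8 329.5] 363 (np.int64(107), np.int64(131), np.int64(316), np.int64(342)) [ 0.483 -0.364  0.085]
scene vial 0.81 [188.3 414.5] 439 (np.int64(178), np.int64(200), np.int64(401), np.int64(428)) [ 0.661 -0.359  0.008]
scene plates 0.79 [374.2 335.7] 3621 (np.int64(334), np.int64(415), np.int64(296), np.int64(375)) [ 0.784 -0.021  0.008]
```

```bash
python3 -c "
from bench import r
print(r.close_job())"
```

```text
the job is handed in; nothing more can be done
None
```

The job is done and handed in at about 47 s of the 200 s allowed; the interface gave no verdict.

**What I did**
- I set the block flat at the loading end and slid it with the closed fingers until it dropped and came up hard against the recess wall.
- I slid the tray under the block, then pushed all five cartridges down out of their bores with the rod.
- I stood the rod back in its holder and drew the tray out.

**What the last checks showed**
- **Cartridges:** all five were detected inside the tray, three lying and two standing. The bores looked dark and empty after the last push.
- **Tray:** its far edge is about 60 mm short of the deck edge.
- **Block:** it sits where the home position should be, to about 2 mm.
- **Rod:** it is in its holder where it stood at the start, with the collar felt resting on top.
- **Bystanders:** the vial and plates were re-detected at the end and looked unmoved. I did not measure the two bottles again.

**What disagreed or went wrong**
- **First push:** it met about 14 N, probably the tip catching the bore rim about 1 mm off. I lifted, shifted about 1.5 mm and it went through; the other four went through without trouble.
- **Height reading:** before the pushes, the cartridge spacing in one wrist picture put their tops about 4 mm lower than the block being home implies. An earlier picture agreed with home.
- **Picture limit:** I had used all 16 views before the end, so the last checks rest on network detections and pixel values, not on viewed pictures.

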